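# Lay a slat at an even gap with a spacer and spring hold-down

### The arm

A 7-joint arm with a two-finger parallel gripper is mounted at the origin on a cart in front of the work surface, level with it; the furniture and walls round the work are solid. World frame = base frame: x ahead of the robot, y to its left, z up, the work surface at z = 0. Lengths are in m, angles in rad, forces in N, time in s.
With the tool pointing down it reaches from about 0.425 to 0.875 m from the base axis. Payload 4.7 kg.
Tool frame: the origin (TCP) lies at the very end of the fingers, on their centre line; the grasp point (between the pads) lies behind it (ctrl.tcp_to_grasp is the z of the grasp point in the tool frame, in m); z points along the fingers, y is the line along which they close (so a half turn about z gives the same grasp; the last joint's range is limited). The gripper opens to 87 mm and grips with 3 to 60 N. Pads are 19 mm wide; open, the fingers measure 117 mm over their backs; the gripper's body (75 mm by 190 mm) begins 51 mm behind the grasp point.
Start: joints at [-1.178, 0.321, -0.07, 1.45, 0.023, 1.371, -0.057], TCP at [0.24, 0.604, 0.19] pointing down, gripper open.
Joint ranges: [-2.86, 2.86], [-0.3, 2.09], [-1.38, 1.24], [0.06, 2.45], [-1.56, 4.7], [0.09, 2.05], [-2.69, 2.69]. Speed limits (rad/s): [2.57, 2.57, 3.14, 3.14, 3.14, 3.14, 3.14].

### API

Orientations are given as a rotation vector (axis times angle).
In Python, from bench import ctrl gives the robot as it stands.
- The arm moves only by the tool step_arm, never from a script. Its argument "targets" is a list of rows, each a list of 7 numbers: the shift along the world's x, y, z in cm, then the turn, a rotation vector about the world's x, y, z in degrees, then the opening, from 0 (shut) to 1 (fully open). A call has exactly 5 rows; each row shifts and turns the commanded pose from where the row before left it; what a row does not reach is not made up. A row lasts 1/12 s, in which the tool goes at most 41.7 mm and 7.16 degrees, less where a joint would pass 70% of its speed; a pose out of reach is approached as far as the arm can. A call with a gripper value outside its range is refused whole. The fingers move at their own pace and stop on an object; "force" is the grip in N (left out, the last holds). Time passes only in rows, so rows that do not move let the fingers close, or fill a call up. It gives the time, the measured TCP pose, the force, the opening and the grip force at its end, in the units of the state.
- ctrl.get_state(): the state, without advancing time (a new reading comes with each control period).
- ctrl.get_image(name): name is "side" or "top" or "wrist"; returns (picture, depth): 384x512x3 uint8, red, green, blue; 384x512 float32, m along the optical axis (not along the pixel's ray), 0 where there is no reading.
- ctrl.camera_params(name): a dict with "intrinsics" (3x3 intrinsics, pixels), "rvec" (rotation vector, rad) and "tvec" (3), from world to camera coordinates, as OpenCV has them; the wrist camera has in their place "hand_eye" (4x4, takes a point from camera to tool coordinates, whose origin is the TCP and whose axes are the flange's). Camera axes: x right, y down, z forward; pixel columns grow to the right and rows downward; lengths in m; the calibration is good to about 2 mm. A picture is of the moment at which its call begins: read the wrist's pose just before it. camera_params takes no time and is no camera call.
- ctrl.close_job(): hands the job in; it is judged then, once.
The state is a dict: "time": time; "joint_positions": joint angles; "qd": joint speeds; "joint_torque": joint torques, N m; "position": TCP position; "tool_rot": TCP orientation; "ft_force": force on the tool from outside, world axes, zero at the start; "torque": the same for the moment, N m; "grip_width": opening from 0.0 (shut) to 1.0 (fully open); "grip_force": force on a finger pad.
Only numpy, scipy, OpenCV 4.12 (cv2) and the standard library are available. Lean on these libraries where they do the work, as an engineer would, in place of code of your own. Each camera call takes 0.05 s, during which the arm holds its last target. There are 200 camera calls.

### The job

Stand the red-topped spacer on the jig board, lengthwise against the fixed slat, then slide the loose slat (without lifting it) square up against the spacer so that its end tucks under the sprung arm. Then draw the spacer out and stand it upright on the bench clear of the board, leaving an even gap one spacer wide along the slats, their ends roughly level. Leave the tape measure, spring clamp and battery pack where they are.

Things in the scene. Friction and masses are not known exactly. Their poses are not given: they have to be found in the camera images.
- jig_board: Plywood board fixed on the bench, 260 (x) x 170 (y) x 18 mm; origin at the centre of its underside; x roughly away from the robot, y left along the slats. On its nearer part a slat is fixed; at x -112, y +42 mm a dark steel post, 61 mm above the bench, carries the sprung arm, which reaches 140 mm in +x over the fixed slat's left end and the gap. The loose slat lies on the farther part.
- fixed_slat: Pale wooden slat fixed on the board, 50 (x) x 120 (y) x 22 mm high; origin at the centre of its underside, at x -65, y 0, z 18 mm in the board's frame and parallel to it. The face towards the gap is its +x face, at x -40 mm in the board's frame.
- slat: The loose slat, like the fixed one: 50 (x) x 120 (y) x 22 mm high, about 70 g; origin at the centre of its underside. It starts flat on the board, 120 to 155 mm beyond the fixed slat (centre to centre), turned up to 0.2 rad from it. To be slid towards the robot (board -x); in place its origin is at about x 0, y 0, z 18 mm in the board's frame.
- slat_edge_left (a point): Point on the top edge of the loose slat's face towards the gap (its -x face), 5 mm from its left (+y) end.
- slat_edge_right (a point): Point on the top edge of the loose slat's face towards the gap (its -x face), 5 mm from its right (-y) end.
- spacer: Dark wooden spacer, red top, standing left of the board, 90 g; origin at the centre of its underside. 15 mm thick (x); foot 80 mm long (y), 20 high; grip tab 40 mm long (y) over its middle, up to 66 mm. Half turn is the same. Grip the tab over 25 mm up to clear the slats; held by its ends (along y) it cannot nudge the slats apart. Centred at y -30 mm of the board it is clear of the arm.
- hold_arm (a joint): Sprung steel arm, 18 mm wide, with an upturned red toe, hinged on the post about the board's y. 0 = down at rest, toe's underside 3 mm below the slats' top; grows as the toe rises (rad), about 0.025 with the slat under it. Presses with 2 to 3 N; a slat slid in -x lifts it by itself. It runs at y +42 mm of the board, at most 62 mm above the bench.
- toe (a point): Lowest point of the arm's toe, where it presses on the slat: x -2, y +42, z 37 mm in the board's frame when at rest; the upturned tip reaches 30 mm farther in +x.
- tape_measure: Yellow tape measure standing loose on the bench, 38 x 83 x 72 mm high; origin at the centre of its underside. Leave alone.
- spring_clamp: Black spring clamp with red tips, lying loose, 60 x 123 x 26 mm high; origin at the centre of its underside. Leave alone.
- battery_pack: Black tool battery pack with red catches, loose, 118 x 79 x 57 mm high; origin at the centre of its underside. Leave alone.

How it is judged:
By the outcome, as a careful person would: the job done as asked, in the order asked, and still so for the second after the job is handed in, with the robot touching nothing.
It also fails if it takes over 61 s, if anything falls off the work surface, if the arm or the gripper's body presses on something with over 40 N, if the wrist force passes 120 N, or if a joint passes its speed limit or range.

## Working session

There is one attempt and no reset: what is moved stays moved. The work goes in short steps, Python scripts to look and compute and a tool call to move; the robot and the scene stay as the last step left them, time stands still between calls to the robot, and variables do not carry over. Pictures are saved under pics/ and viewed, at most 12 in all, crops included, and the job is handed in when it is done.

Besides the shell and the picture viewer there is one more tool, called by a JSON object that holds its "method" and its "body", one argument or row to a line. step_arm: Moves the arm, as the interface text tells. Its arguments: {"type":"object","properties":{"targets":{"type":"array"},"force":{"type":"number"}},"required":["targets"]}

```bash
mkdir -p pics; ls; cat > h.py <<'E'
import numpy as np, cv2
from bench import ctrl
def snap(n):
    s=ctrl.get_state(); im,d=ctrl.get_image(n); p=ctrl.camera_params(n); K=np.array(p["intrinsics"])
    if n=="wrist":
        T=np.eye(4);T[:3,:3]=cv2.Rodrigues(np.array(s["tool_rot"],float))[0];T[:3,3]=s["position"]
        M=T@np.array(p["hand_eye"])
    else:
        M=np.eye(4);M[:3,:3]=cv2.Rodrigues(np.array(p["rvec"],float))[0];M[:3,3]=np.ravel(p["tvec"]);M=np.linalg.inv(M)
    return im,d,K,M
def cloud(d,K,M):
    v,u=np.mgrid[:d.shape[0],:d.shape[1]]
    c=np.stack([(u-K[0,2])/K[0,0]*d,(v-K[1,2])/K[1,1]*d,d],-1)
    w=c@M[:3,:3].T+M[:3,3]; w[d<=0]=np.nan; return w
def ray(px,K,M,z):
    px=np.atleast_2d(px).astype(float)
    r=np.c_[(px[:,0]-K[0,2])/K[0,0],(px[:,1]-K[1,2])/K[1,1],np.ones(len(px))]@M[:3,:3].T
    t=(z-M[2,3])/r[:,2]; return M[:3,3]+r*t[:,None]
def save(im,f): cv2.imwrite(f,im[...,::-1])
E
python3 - <<'E'
from h import *
np.set_printoptions(precision=4,suppress=True)
s=ctrl.get_state(); print(s, ctrl.tcp_to_grasp)
a=[]
for n in("top","side"):
    im,d,K,M=snap(n); a.append(im); np.savez(n+"0.npz",im=im,d=d,K=K,M=M); print(n,M[:3,3],M[:3,2])
    save(im,f"pics/{n}0.png")
E
```

```text
pics
{'time': 0.0, 'joint_positions': array([-1.1779,  0.3218, -0.0701,  1.4517,  0.0226,  1.3708, -0.0569]), 'qd': array([ 0.0009,  0.0005, -0.    ,  0.0001,  0.0005,  0.001 , -0.0005]), 'joint_torque': array([ -0.0002, -49.1287,  -0.4039, -31.2528,  -0.064 ,   0.0437,
         0.0002]), 'position': array([0.2402, 0.6033, 0.1886]), 'tool_rot': array([-0.5913, -3.0852,  0.003 ]), 'ft_force': array([-0.1756,  0.1717, -0.2305]), 'torque': array([ 0.0257, -0.0131, -0.0107]), 'grip_force': 0.0, 'grip_width': 0.9983923039825848} -0.0187
top [ 0.4613 -0.0276  0.9922] [ 0.1368 -0.015  -0.9905]
side [ 0.4967 -0.9457  0.9296] [ 0.0816  0.73   -0.6786]
```

View pics/top0.png

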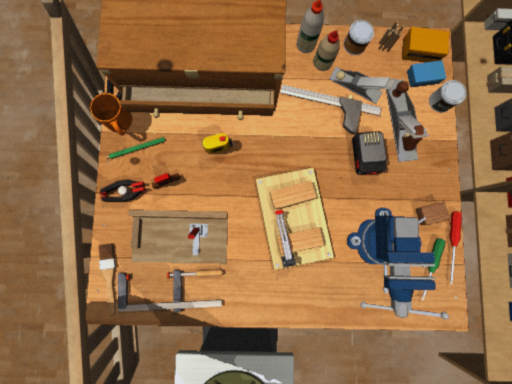

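View pics/side0.png

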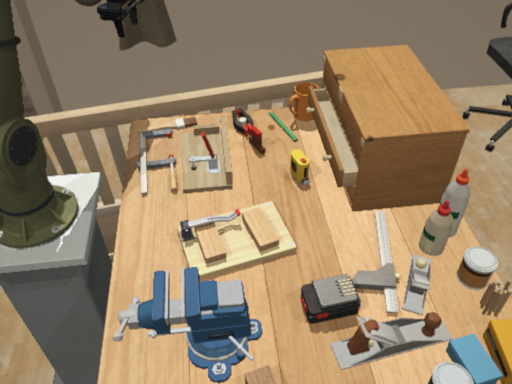

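```bash
python3 - <<'E'
from h import *
a=np.load("top0.npz");b=np.load("side0.npz")
A=cv2.resize(a["im"][160:280,120:340],None,fx=3.6,fy=3.6,interpolation=cv2.INTER_CUBIC)[:,:792]
save(A,"pics/c1.png")
B=cv2.resize(b["im"][100:280,130:310],None,fx=3.3,fy=3.3,interpolation=cv2.INTER_CUBIC)
save(B,"pics/c2.png")
w=cloud(a["d"],a["K"],a["M"])
np.set_printoptions(precision=3,suppress=True)
for p in [(295,175),(293,190),(305,238),(270,200),(281,215),(290,262),(195,228),(193,232),(200,240),(180,240),(120,185)]: print(p,w[p[1],p[0]],a["im"][p[1],p[0]])
E
```

```text
(295, 175) [ 0.642 -0.16   0.015] [224 209 134]
(293, 190) [ 0.595 -0.152  0.04 ] [223 162  97]
(305, 238) [ 0.464 -0.185  0.039] [217 153  89]
(270, 200) [ 0.568 -0.09   0.017] [189 152  94]
(281, 215) [ 0.524 -0.118  0.053] [164 157 160]
(290, 262) [ 0.401 -0.142  0.06 ] [69 67 70]
(195, 228) [0.484 0.108 0.078] [78 29 32]
(193, 232) [0.473 0.106 0.121] [70 14 11]
(200, 240) [0.453 0.101 0.02 ] [162 136 102]
(180, 240) [0.451 0.156 0.019] [158 129  94]
(120, 185) [0.6   0.332 0.019] [44 40 38]
```

View pics/c1.png

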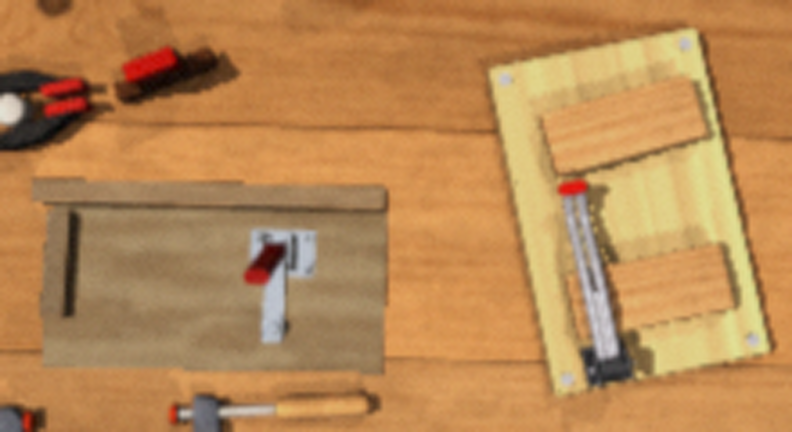

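View pics/c2.png

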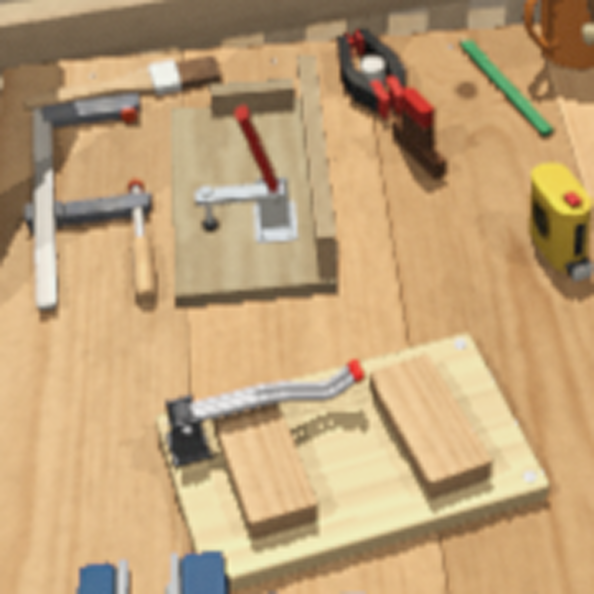

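```bash
cat >> h.py <<'E'
def rect(mask,K,M,z,minA=60):
    out=[]
    cs,_=cv2.findContours(mask.astype(np.uint8),cv2.RETR_EXTERNAL,cv2.CHAIN_APPROX_NONE)
    for c in cs:
        if cv2.contourArea(c)<minA: continue
        p=ray(c[:,0],K,M,z)[:,:2]
        (cx,cy),(a,b),t=cv2.minAreaRect((p*1000).astype(np.float32))
        if a>b: t+=90          # t: direction of short side
        t=(t+90)%180-90
        out.append((cx,cy,min(a,b),max(a,b),t))
    return out
E
python3 - <<'E'
from h import *
np.set_printoptions(precision=3,suppress=True)
for n in("top","side"):
    a=np.load(n+"0.npz");im=a["im"];K=a["K"];M=a["M"];w=cloud(a["d"],K,M);hsv=cv2.cvtColor(im,cv2.COLOR_RGB2HSV)
    H,S,V=[hsv[...,i].astype(int) for i in range(3)]
    X,Y,Z=w[...,0],w[...,1],w[...,2]
    reg=(X>.36)&(X<.7)&(Y>-.3)&(Y<-.02)
    print(n,"board",rect(reg&(Z>.01),K,M,.018,500))
    if n=="top":
      m=reg&(H>20)&(H<32)&(Z>.008)&(Z<.03); print("boardcolor",rect(cv2.morphologyEx((m|(reg&(Z>.03))).astype(np.uint8),cv2.MORPH_OPEN,np.ones((3,3))),K,M,.018,500))
    m=reg&(Z>.03)&(Z<.048)&(H<20)&(S>100); print("slats",rect(m,K,M,.040,80))
    red=((H<6)|(H>172))&(S>150)&(V>100)&(X>.5)&(X<.7)&(Y>.1)&(Y<.35); 
    cs=rect(red,K,M,.066,15); print("red",cs)
    m=(X>.55)&(X<.68)&(Y>.1)&(Y<.28)&(Z>.012); 
    print("red z",[np.round(w[m&red][:,2],3)[::6]])
    print("spc foot",rect(m&~red&(Z>.01)&(Z<.03),K,M,.02,15))
    m2=(X>.55)&(X<.68)&(Y>.1)&(Y<.28)&(Z>.045);print("tab",rect(m2,K,M,.066,10))
    m=reg&red if 0 else reg&((H<6)|(H>172))&(S>180)&(Z>.025)
    print("toe",[ (w[m].mean(0)) ])
E
```

```text
top board [(521.4299926757812, -157.5072784423828, 169.8346710205078, 259.2193603515625, -77.31517505645752)]
boardcolor [(515.6913452148438, -84.75688171386719, 62.3455924987793, 248.1429901123047, -89.34420269727707), (523.2879638671875, -169.88458251953125, 141.97311401367188, 257.2945251464844, -77.2282361984253)]
slats [(461.4586486816406, -186.1364288330078, 49.95697784423828, 90.85365295410156, 12.738608360290527), (583.73291015625, -151.36758422851562, 50.33258819580078, 120.69218444824219, 16.521867752075195)]
red [(583.9436645507812, 267.1739196777344, 10.31200122833252, 30.384937286376953, 14.202249526977539), (598.5272827148438, 270.7675476074219, 9.268030166625977, 29.992782592773438, 15.808815002441406), (616.8377685546875, 206.3639373779297, 14.800554275512695, 38.76246643066406, 23.832456588745117)]
red z [array([0.064, 0.067, 0.066, 0.067, 0.068, 0.067, 0.071, 0.065, 0.065,
       0.068, 0.065, 0.065, 0.059, 0.025, 0.06 , 0.022, 0.023, 0.026,
       0.022, 0.021])]
spc foot [(617.53759765625, 205.45721435546875, 16.048828125, 80.58634948730469, 23.785213470458984)]
tab [(616.452392578125, 204.1046600341797, 19.349102020263672, 41.82269287109375, 23.899362564086914)]
toe [array([ 0.533, -0.111,  0.058])]
side board [(521.4627685546875, -154.6646728515625, 187.0649871826172, 260.1345520019531, -77.81182765960693)]
slats [(451.5284729003906, -143.09010314941406, 31.187931060791016, 49.02153396606445, -77.82295322418213)]
red [(605.3305053710938, 216.6829071044922, 45.25004577636719, 61.085052490234375, 2.8101418018341064)]
red z [array([0.026, 0.025, 0.066, 0.026, 0.064, 0.021, 0.064, 0.015, 0.064,
       0.066, 0.017, 0.064])]
spc foot [(619.6868896484375, 203.39271545410156, 22.617712020874023, 88.6974868774414, 19.09999656677246)]
tab [(618.1880493164062, 193.37391662597656, 26.722246170043945, 59.455711364746094, -6.3744354248046875)]
toe [array([ 0.534, -0.113,  0.058])]
```

{"method": "step_arm", "body": {
  "targets": [
    [2.5, -2.6, 0, 0, 0, 3, 0.7],
    [2.5, -2.6, 0, 0, 0, 3, 0.7],
    [2.5, -2.6, 0, 0, 0, 3, 0.7],
    [2.5, -2.6, 0, 0, 0, 3, 0.7],
    [2.5, -2.6, 0, 0, 0, 3, 0.7]
  ]
}}

```text
time: 0.52
position: [0.3662, 0.4723, 0.1892]
tool_rot: [-0.179, -3.136, 0.001]
ft_force: [-0.2, -0.7, -0.6]
grip_width: 0.733
grip_force: 0.0
```

{"method": "step_arm", "body": {
  "targets": [
    [2.5, -2.6, 0, 0, 0, 3, 0.7],
    [2.5, -2.6, 0, 0, 0, 3, 0.7],
    [2.5, -2.6, 0, 0, 0, 3, 0.7],
    [2.5, -2.6, 0, 0, 0, 3, 0.7],
    [2.5, -2.6, 0, 0, 0, 3, 0.7]
  ]
}}

```text
time: 0.93
position: [0.4911, 0.3423, 0.1893]
tool_rot: [0.231, -3.133, 0.0]
ft_force: [0.5, 0.3, 0.0]
grip_width: 0.699
grip_force: 0.0
```

{"method": "step_arm", "body": {
  "targets": [
    [2.5, -2.6, 0, 0, 0, 3, 0.7],
    [2.5, -2.6, 0, 0, 0, 3, 0.7],
    [2.5, -2.6, 0, 0, 0, 3, 0.7],
    [0, 0, 0, 0, 0, 3, 0.7],
    [0, 0, 0, 0, 0, 3, 0.7]
  ]
}}

```text
time: 1.35
position: [0.5673, 0.262, 0.1889]
tool_rot: [0.628, -3.077, 0.003]
ft_force: [-1.1, 0.3, 0.3]
grip_width: 0.697
grip_force: 0.0
```

```bash
cat > sp.py <<'E'
from h import *
import sys
np.set_printoptions(precision=3,suppress=True)
im,d,K,M=snap("wrist"); w=cloud(d,K,M);hsv=cv2.cvtColor(im,cv2.COLOR_RGB2HSV)
H,S,V=[hsv[...,i].astype(int) for i in range(3)]
red=((H<6)|(H>172))&(S>140)&(V>90)
print(ctrl.get_state()["position"],M[:3,3])
for zz in (.066,):
  for r in rect(red&(w[...,2]>zz-.012)&(w[...,2]<zz+.012),K,M,zz,100): print("red",np.round(r,1))
for r in rect((w[...,2]>.012)&(w[...,2]<.028)&(w[...,0]>.5)&(V<120),K,M,.02,200): print("low",np.round(r,1))
save(im,"pics/w1.png")
E
python3 sp.py
```

```text
[0.566 0.264 0.189] [0.489 0.23  0.385]
red [613.9 210.2  16.9  41.   23.1]
red [483.2 112.9  10.1  17.4  29.1]
low [600.8 339.9  25.1 107.   23.1]
low [615.4 210.3  16.3  79.7  24. ]
low [570.8 324.1  33.6 120.   21.2]
low [551.8 451.9   7.4 106.  -81.6]
```

View pics/w1.png

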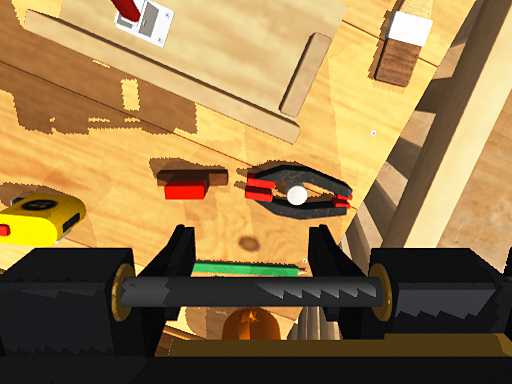

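{"method": "step_arm", "body": {
  "targets": [
    [2.5, -2.8, 0, 0, 0, 0.6, 0.7],
    [2.5, -2.9, 0, 0, 0, 0, 0.7],
    [0, 0, -3.5, 0, 0, 0, 0.7],
    [0, 0, -3.5, 0, 0, 0, 0.7],
    [0, 0, -3, 0, 0, 0, 0.7]
  ]
}}

```text
time: 1.82
position: [0.6151, 0.2083, 0.0877]
tool_rot: [0.647, -3.074, -0.0]
ft_force: [-0.2, 0.2, -0.7]
grip_width: 0.698
grip_force: 0.0
```

{"method": "step_arm", "body": {
  "targets": [
    [0, 0, 0, 0, 0, 0, 0.7],
    [0, 0, -2, 0, 0, 0, 0.7],
    [0, 0, -2, 0, 0, 0, 0.7],
    [0, 0, -1.9, 0, 0, 0, 0.7],
    [0, 0, 0, 0, 0, 0, 0.7]
  ]
}}

```text
time: 2.23
position: [0.6129, 0.2088, 0.0281]
tool_rot: [0.65, -3.068, 0.001]
ft_force: [-1.3, -0.2, -0.7]
grip_width: 0.701
grip_force: 0.0
```

{"method": "step_arm", "body": {
  "targets": [
    [0, 0, 0, 0, 0, 0, 0.6],
    [0, 0, 0, 0, 0, 0, 0.4],
    [0, 0, 0, 0, 0, 0, 0.4],
    [0, 0, 0, 0, 0, 0, 0.4],
    [0, 0, 0, 0, 0, 0, 0.4]
  ],
  "force": 15
}}

```text
time: 2.65
position: [0.6165, 0.2093, 0.0323]
tool_rot: [-0.65, 3.071, 0.001]
ft_force: [0.8, 0.4, 2.5]
grip_width: 0.442
grip_force: 15.0
```

{"method": "step_arm", "body": {
  "targets": [
    [0, 0, 1, 0, 0, 0, 0.4],
    [0, 0, 2, 0, 0, 0, 0.4],
    [0, 0, 3, 0, 0, 0, 0.4],
    [0, 0, 3, 0, 0, 0, 0.4],
    [0, -1, 1, 0, 0, 0, 0.4]
  ]
}}

```text
time: 3.07
position: [0.6174, 0.2025, 0.1365]
tool_rot: [-0.654, 3.065, 0.005]
ft_force: [1.7, 0.9, -0.4]
grip_width: 0.439
grip_force: 15.0
```

{"method": "step_arm", "body": {
  "targets": [
    [-0.5, -2, 0, 0, 0, -1, 0.4],
    [-1, -3, 0, 0, 0, -1, 0.4],
    [-1, -3, 0, 0, 0, -1, 0.4],
    [-1, -3, 0, 0, 0, -1, 0.4],
    [-1, -3, 0, 0, 0, -1, 0.4]
  ]
}}

```text
time: 3.48
position: [0.5693, 0.0568, 0.1306]
tool_rot: [0.514, -3.099, 0.0]
ft_force: [0.7, 0.0, -0.3]
grip_width: 0.44
grip_force: 15.0
```

{"method": "step_arm", "body": {
  "targets": [
    [-1, -3, 0, 0, 0, -1, 0.4],
    [-1, -3, 0, 0, 0, -1, 0.4],
    [-1, -3, 0, 0, 0, -1, 0.4],
    [-1, -3, 0, 0, 0, -1, 0.4],
    [-1, -3, 0, 0, 0, -1, 0.4]
  ]
}}

```text
time: 3.9
position: [0.5192, -0.0929, 0.1308]
tool_rot: [0.378, -3.119, -0.001]
ft_force: [0.8, -0.9, -1.7]
grip_width: 0.439
grip_force: 15.0
```

{"method": "step_arm", "body": {
  "targets": [
    [-1, -3, 0, 0, 0, -1, 0.4],
    [-1, -3, 0, 0, 0, 0, 0.4],
    [0, -3, 0, 0, 0, 0, 0.4],
    [0, -1.1, 0, 0, 0, 0, 0.4],
    [0, 0, 0, 0, 0, 0, 0.4]
  ]
}}

```text
time: 4.32
position: [0.4991, -0.1964, 0.131]
tool_rot: [0.343, -3.123, 0.002]
ft_force: [0.2, 1.0, 0.6]
grip_width: 0.439
grip_force: 15.0
```

```bash
python3 - <<'E'
from h import *
np.set_printoptions(precision=4,suppress=True)
s=ctrl.get_state();print(s["position"],s["tool_rot"],s["ft_force"])
im,d,K,M=snap("wrist");save(im,"pics/w2.png");np.savez("w2.npz",im=im,d=d,K=K,M=M)
im,d,K,M=snap("side");np.savez("s2.npz",im=im,d=d,K=K,M=M)
save(np.hstack([cv2.imread("pics/w2.png")[:,:,::-1][100:384,0:400],im[60:344,80:400]]),"pics/j2.png")
E
```

```text
[ 0.4991 -0.1964  0.131 ] [ 0.3426 -3.1228  0.0023] [0.2322 0.9674 0.6239]
```

View pics/j2.png

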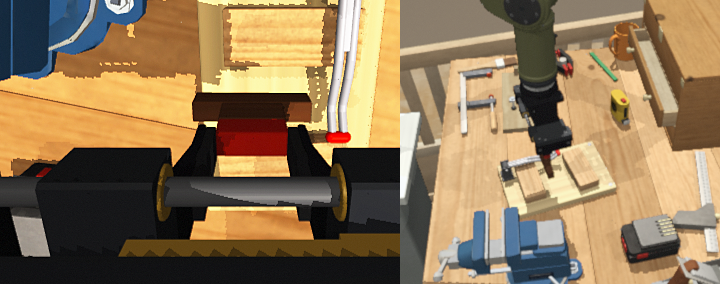

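```bash
python3 - <<'E'
from h import *
np.set_printoptions(precision=4,suppress=True)
a=np.load("w2.npz");im=a["im"];K=a["K"];M=a["M"];w=cloud(a["d"],K,M);hsv=cv2.cvtColor(im,cv2.COLOR_RGB2HSV)
H,S,V=[hsv[...,i].astype(int) for i in range(3)];Z=w[...,2]
print(ctrl.get_state()["position"])
v,u=np.mgrid[:384,:512]
foot=(v>185)&(v<230)&(u>185)&(u<320)&(Z>.09)&(Z<.135)&(V<150)
print("foot top z",np.nanpercentile(Z[foot],[5,50,95]), w[foot].mean(0))
top=foot&(Z>.117);print("foot",[np.round(r,1) for r in rect(top,K,M,.121,100)])
red=((H<6)|(H>172))&(S>140)&(v>200)&(v<270)&(u>210)&(u<300);print("red z",np.nanpercentile(Z[red],[5,50,95]),[np.round(r,1) for r in rect(red&(Z>.15),K,M,.167,100)])
sl=(Z>.031)&(Z<.05)&(H<20)&(v<230)&(u>200)
print("fixed",[np.round(r,1) for r in rect(cv2.morphologyEx(sl.astype(np.uint8),cv2.MORPH_OPEN,np.ones((5,5))),K,M,.040,1000)])
toe=((H<6)|(H>172))&(S>180)&(u>325)&(v>220)&(v<250);print("toe",np.nanmean(w[toe],0))
E
```

```text
[ 0.5002 -0.1916  0.1306]
foot top z [0.1034 0.1187 0.1318] [ 0.4948 -0.1962  0.1174]
foot [array([ 497.7, -195.8,   14.9,   78.7,   12.6])]
red z [0.1493 0.1646 0.1659] [array([ 494.6, -196.8,   20.4,   38.2,   12.6])]
fixed []
toe [ 0.5309 -0.1103  0.0574]
```

{"method": "step_arm", "body": {
  "targets": [
    [0, 0, -2, 0, 0, 0, 0.4],
    [0, 0, -2, 0, 0, 0, 0.4],
    [0, 0, -2, 0, 0, 0, 0.4],
    [0, 0, -1.5, 0, 0, 0, 0.4],
    [0, 0, -0.4, 0, 0, 0, 0.4]
  ]
}}

```text
time: 4.83
position: [0.4997, -0.1886, 0.05]
tool_rot: [0.358, -3.118, -0.005]
ft_force: [-2.5, 3.7, 13.7]
grip_width: 0.444
grip_force: 15.0
```

{"method": "step_arm", "body": {
  "targets": [
    [0, 0, -0.1, 0, 0, 0, 0.4],
    [0, 0, -0.1, 0, 0, 0, 0.4],
    [0, 0, 0, 0, 0, 0, 0.4],
    [0, 0, 0, 0, 0, 0, 0.4],
    [0, 0, 0, 0, 0, 0, 0.4]
  ]
}}

```text
time: 5.25
position: [0.501, -0.1917, 0.0502]
tool_rot: [-0.353, 3.121, 0.0]
ft_force: [0.7, 1.2, 0.8]
grip_width: 0.445
grip_force: 15.0
```

{"method": "step_arm", "body": {
  "targets": [
    [-0.1, -0.02, 0, 0, 0, 0, 0.4],
    [-0.1, -0.02, 0, 0, 0, 0, 0.4],
    [0, 0, 0, 0, 0, 0, 0.4],
    [0, 0, 0, 0, 0, 0, 0.4],
    [0, 0, 0, 0, 0, 0, 0.4]
  ]
}}

```text
time: 5.67
position: [0.4991, -0.1922, 0.0502]
tool_rot: [-0.353, 3.12, 0.0]
ft_force: [0.5, 2.6, 5.5]
grip_width: 0.442
grip_force: 15.0
```

{"method": "step_arm", "body": {
  "targets": [
    [-0.1, -0.02, 0, 0, 0, 0, 0.4],
    [0, 0, 0, 0, 0, 0, 0.4],
    [0, 0, 0, 0, 0, 0, 0.4],
    [0, 0, 0, 0, 0, 0, 0.4],
    [0, 0, 0, 0, 0, 0, 0.4]
  ]
}}

```text
time: 6.08
position: [0.4982, -0.1924, 0.0504]
tool_rot: [-0.353, 3.12, 0.0]
ft_force: [-0.3, 2.2, 5.5]
grip_width: 0.445
grip_force: 15.0
```

{"method": "step_arm", "body": {
  "targets": [
    [-0.1, -0.02, 0, 0, 0, 0, 0.4],
    [0, 0, 0, 0, 0, 0, 0.4],
    [0, 0, 0, 0, 0, 0, 0.4],
    [0, 0, 0, 0, 0, 0, 0.4],
    [0, 0, 0, 0, 0, 0, 0.4]
  ]
}}

```text
time: 6.5
position: [0.4973, -0.1927, 0.0504]
tool_rot: [-0.353, 3.12, 0.0]
ft_force: [1.0, 2.6, 5.7]
grip_width: 0.447
grip_force: 15.0
```

{"method": "step_arm", "body": {
  "targets": [
    [-0.1, -0.02, 0, 0, 0, 0, 0.4],
    [0, 0, 0, 0, 0, 0, 0.4],
    [0, 0, 0, 0, 0, 0, 0.4],
    [0, 0, 0, 0, 0, 0, 0.4],
    [0, 0, 0, 0, 0, 0, 0.4]
  ]
}}

```text
time: 6.92
position: [0.4964, -0.1929, 0.0504]
tool_rot: [-0.353, 3.12, 0.0]
ft_force: [0.2, 1.7, 6.7]
grip_width: 0.442
grip_force: 15.0
```

{"method": "step_arm", "body": {
  "targets": [
    [-0.1, -0.02, 0, 0, 0, 0, 0.4],
    [0, 0, 0, 0, 0, 0, 0.4],
    [0, 0, 0, 0, 0, 0, 0.4],
    [0, 0, 0, 0, 0, 0, 0.4],
    [0, 0, 0, 0, 0, 0, 0.4]
  ]
}}

```text
time: 7.33
position: [0.4955, -0.193, 0.0505]
tool_rot: [-0.353, 3.12, 0.0]
ft_force: [1.0, 3.2, 7.4]
grip_width: 0.44
grip_force: 15.0
```

{"method": "step_arm", "body": {
  "targets": [
    [-0.1, -0.02, 0, 0, 0, 0, 0.4],
    [0, 0, 0, 0, 0, 0, 0.4],
    [0, 0, 0, 0, 0, 0, 0.4],
    [0, 0, 0, 0, 0, 0, 0.4],
    [0, 0, 0, 0, 0, 0, 0.4]
  ]
}}

```text
time: 7.75
position: [0.4945, -0.1933, 0.0505]
tool_rot: [-0.353, 3.119, 0.0]
ft_force: [-0.0, 2.4, 6.0]
grip_width: 0.442
grip_force: 15.0
```

```bash
python3 - <<'E'
from h import *
for n,k in(("wrist","w3"),("side","s3")):
    im,d,K,M=snap(n);np.savez(k+".npz",im=im,d=d,K=K,M=M)
    if n=="wrist": W=im
S=cv2.resize(im[190:290,160:320],None,fx=2.5,fy=2.5,interpolation=cv2.INTER_CUBIC)
save(np.hstack([W[100:350,120:520],S]),"pics/j3.png")
E
```

```text
(no output)
```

View pics/j3.png

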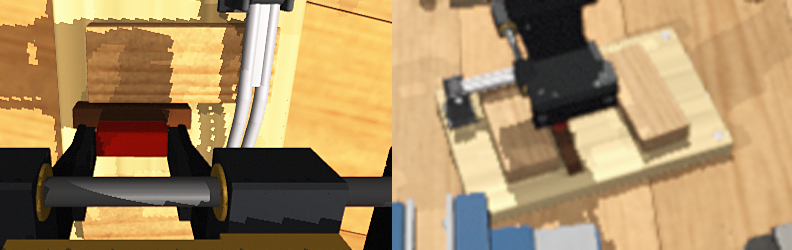

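```bash
python3 - <<'E'
from h import *
np.set_printoptions(precision=1,suppress=True,linewidth=150)
a=np.load("w3.npz");im=a["im"];K=a["K"];M=a["M"];w=cloud(a["d"],K,M)
b=np.array([.5214,-.1575,0]);c,s=np.cos(.2217),np.sin(.2217);R=np.array([[c,s,0],[-s,c,0],[0,0,1]])
q=(w-b)@R.T*1000
for u in(225,290):
  for v in range(190,250,2): print(u,v,q[v,u],im[v,u])
E
```

```text
225 190 [-50.  -45.3  41.7] [164 111  62]
225 192 [-48.1 -45.4  40.3] [146  92  50]
225 194 [-47.1 -45.4  41.2] [149  94  48]
225 196 [-45.8 -45.4  41.4] [168 118  64]
225 198 [-44.4 -45.4  41.4] [170 117  67]
225 200 [-43.  -45.4  41.5] [165 115  64]
225 202 [-41.4 -45.5  40.8] [133  81  41]
225 204 [-34.8 -46.6  27.5] [21 10  3]
225 206 [-35.2 -46.2  32.3] [29 18 10]
225 208 [-35.8 -45.9  37.5] [45 23 15]
225 210 [-36.3 -45.5  42.1] [37 20 12]
225 212 [-37.  -45.1  47.3] [35 17  8]
225 214 [-37.7 -44.7  52.3] [34 18  7]
225 216 [-37.7 -44.5  55.4] [38 23 14]
225 218 [-38.6 -44.1  60.5] [38 21 12]
225 220 [-38.4 -43.9  63. ] [42 23 11]
225 222 [-39.3 -43.5  68. ] [79  9  5]
225 224 [-39.3 -43.3  70.6] [76  6  3]
225 226 [-40.  -43.   74.9] [76  9  8]
225 228 [-40.  -42.8  77.5] [81  9  3]
225 230 [-40.4 -42.6  80.9] [74  4  2]
225 232 [-40.4 -42.4  83.3] [114  11   5]
225 234 [-39.5 -42.3  84. ] [122  14   4]
225 236 [-39.2 -42.2  85.6] [121  11   4]
225 238 [-38.2 -42.2  86. ] [123  14   6]
225 240 [-37.2 -42.2  86.3] [118   9   1]
225 242 [-34.9 -42.4  84.1] [119  13   8]
225 244 
[... 635 characters left out ...]
38. ] [117  62  29]
290 216 [-30.4  -2.2  38. ] [118  60  28]
290 218 [-29.5  -2.3  39.3] [130  66  29]
290 220 [-28.2  -2.3  39.5] [133  69  32]
290 222 [-26.9  -2.3  40. ] [139  70  32]
290 224 [-24.9  -2.1  38.8] [143  74  34]
290 226 [-24.1  -2.2  40.2] [133  65  32]
290 228 [-44.2  -8.1  86.2] [10 11 12]
290 230 [-44.2  -8.4  88.6] [16 15 16]
290 232 [-43.5  -8.4  89.5] [16 16 17]
290 234 [-43.9  -8.8  92.5] [16 14 15]
290 236 [-43.6  -9.   94.3] [18 18 18]
290 238 [-42.7  -9.   94.7] [10  9  8]
290 240 [-41.4  -8.9  94.3] [12 12 13]
290 242 [-40.   -8.8  93.7] [14 15 15]
290 244 [-39.8  -8.9  95.4] [14 13 16]
290 246 [-38.7  -8.9  95.4] [12 10 13]
290 248 [-37.6  -8.9  95.5] [13 10 12]
```

{"method": "step_arm", "body": {
  "targets": [
    [0.1, 0.02, 0, 0, 0, 0, 0.4],
    [0.1, 0.02, 0, 0, 0, 0, 0.4],
    [0.1, 0.02, 0, 0, 0, 0, 0.4],
    [0.1, 0.02, 0, 0, 0, 0, 0.4],
    [0.1, 0.02, 0, 0, 0, 0, 0.4]
  ]
}}

```text
time: 8.27
position: [0.4992, -0.1922, 0.0503]
tool_rot: [-0.353, 3.12, 0.0]
ft_force: [0.0, 3.1, 3.9]
grip_width: 0.445
grip_force: 15.0
```

{"method": "step_arm", "body": {
  "targets": [
    [0, 0, 0, 0, 0, 0, 0.43],
    [0, 0, 0, 0, 0, 0, 0.6],
    [0, 0, 0, 0, 0, 0, 0.6],
    [0, 0, 0, 0, 0, 0, 0.6],
    [0, 0, 0, 0, 0, 0, 0.6]
  ]
}}

```text
time: 8.68
position: [0.4977, -0.1931, 0.0492]
tool_rot: [0.352, -3.121, 0.0]
ft_force: [0.3, -0.7, -0.5]
grip_width: 0.584
grip_force: 0.0
```

```bash
cat > prof.py <<'E'
from h import *
import sys
np.set_printoptions(precision=1,suppress=True,linewidth=150)
im,d,K,M=snap("wrist");w=cloud(d,K,M);save(im,"pics/last.png")
b=np.array([.5214,-.1575,0]);c,s=np.cos(.2217),np.sin(.2217);R=np.array([[c,s,0],[-s,c,0],[0,0,1]])
q=(w-b)@R.T*1000
hsv=cv2.cvtColor(im,cv2.COLOR_RGB2HSV);H,S,V=[hsv[...,i].astype(int) for i in range(3)]
X,Y,Z=q[...,0],q[...,1],q[...,2]
reg=(X>-75)&(X<0)&(Y>-85)&(Y<25)
s=reg&(Z>37)&(Z<43)&(V>110)&(X<-38.0)&(im[...,1]>85)
yb=np.arange(-60,15,10)
for y in yb:
    k=(abs(Y-y)<3)
    sl=X[k&s]; f=X[k&reg&(V<160)&(im[...,1]<80)&(X>-41)&(Z>34)&(Z<43)]; m=X[k&reg&(X>-41)&(Z>48)&(Z<55)&(V<90)]; t=X[k&reg&(X>-46)&(Z>75)&(Z<90)&(H<8)]
    print(y,*[np.round(np.percentile(g,[3,97]),1) if len(g)>5 else None for g in(sl,f,m,t)])
red=((H<6)|(H>172))&(S>140)&(Z>78)&(Z<92)&reg
print("red",[np.round(r,1) for r in rect(red,K,M,.084,100)],ctrl.get_state()["position"])
E
python3 prof.py
```

```text
-60 None [-34.4 -20.3] None [-42.  -40.3]
-50 [-73.9 -42.6] [-34.4 -20.8] None [-34.4 -22.8]
-40 [-74.3 -43.1] [-34.7 -34. ] [-34.9 -34.2] [-35.2 -22.2]
-30 [-73.9 -43.4] [-34.7 -33.8] [-35.1 -34. ] [-35.2 -22.3]
-20 [-74.1 -43.2] [-34.7 -34. ] [-35.  -34.2] [-35.2 -22.1]
-10 [-74.  -43.3] [-40.8 -32.2] [-34.9 -33.9] [-35.2 -22.2]
0 [-73.8 -42.4] [-40.7 -21.1] None [-41.2 -40.3]
10 [-74.  -41.8] [-34.5 -21.2] None None
red [array([ 498.5, -191.7,   16.7,   38.9,   12.9])] [ 0.5 -0.2  0. ]
```

{"method": "step_arm", "body": {
  "targets": [
    [0, 0, 0, 0, 0, 0, 0.4],
    [0, 0, 0, 0, 0, 0, 0.4],
    [0, 0, 0, 0, 0, 0, 0.4],
    [0, 0, 0.1, 0, 0, 0, 0.4],
    [0, 0, 0.1, 0, 0, 0, 0.4]
  ]
}}

```text
time: 9.15
position: [0.4982, -0.1924, 0.0515]
tool_rot: [0.353, -3.121, -0.0]
ft_force: [-0.0, -0.1, -2.0]
grip_width: 0.451
grip_force: 15.0
```

{"method": "step_arm", "body": {
  "targets": [
    [-0.1, -0.02, 0, 0, 0, 0, 0.4],
    [-0.1, -0.02, 0, 0, 0, 0, 0.4],
    [-0.1, -0.02, 0, 0, 0, 0, 0.4],
    [-0.1, -0.02, 0, 0, 0, 0, 0.4],
    [-0.1, -0.02, 0, 0, 0, 0, 0.4]
  ]
}}

```text
time: 9.57
position: [0.4932, -0.1935, 0.0517]
tool_rot: [0.353, -3.122, -0.0]
ft_force: [-0.6, 0.3, -0.6]
grip_width: 0.449
grip_force: 15.0
```

{"method": "step_arm", "body": {
  "targets": [
    [0, 0, 0, 0, 0, 0, 0.4],
    [0, 0, 0, 0, 0, 0, 0.4],
    [0, 0, -0.1, 0, 0, 0, 0.4],
    [0, 0, -0.1, 0, 0, 0, 0.4],
    [0, 0, 0, 0, 0, 0, 0.4]
  ]
}}

```text
time: 9.98
position: [0.4935, -0.1934, 0.0496]
tool_rot: [-0.353, 3.122, 0.0]
ft_force: [0.4, 0.4, -1.2]
grip_width: 0.45
grip_force: 15.0
```

```bash
python3 prof.py
```

```text
-60 None [-39.2 -26. ] None None
-50 [-74. -43.] [-39.3 -25.7] None [-44.9 -27.9]
-40 [-74.2 -43.5] [-39.5 -38.5] [-39.7 -39. ] [-40.1 -26.7]
-30 [-74.1 -43.3] [-40.9 -38.7] [-39.9 -38.8] [-40.1 -26.5]
-20 [-74.2 -42.9] [-40.  -38.7] [-39.9 -39. ] [-40.1 -26.7]
-10 [-74.2 -43.4] [-39.5 -35.8] [-39.8 -38.5] [-40.3 -27. ]
0 [-74.3 -42.2] [-39.3 -26.4] None None
10 [-74.  -42.2] [-39.5 -26. ] None None
red [array([ 494. , -192.7,   16.7,   39.4,   12.9])] [ 0.5 -0.2  0. ]
```

{"method": "step_arm", "body": {
  "targets": [
    [-0.1, -0.02, 0, 0, 0, 0, 0.4],
    [0, 0, 0, 0, 0, 0, 0.45],
    [0, 0, 0, 0, 0, 0, 0.62],
    [0, 0, 0, 0, 0, 0, 0.62],
    [0, 0, 0, 0, 0, 0, 0.62]
  ]
}}

```text
time: 10.45
position: [0.4925, -0.1937, 0.0498]
tool_rot: [-0.353, 3.121, -0.0]
ft_force: [1.0, -0.4, -0.7]
grip_width: 0.578
grip_force: 0.0
```

{"method": "step_arm", "body": {
  "targets": [
    [0, 0, 1, 0, 0, 0, 0.62],
    [0, 0, 2, 0, 0, 0, 0.62],
    [0, 0, 3, 0, 0, 0, 0.62],
    [0, 0, 3, 0, 0, 0, 0.62],
    [0, 0, 0, 0, 0, 0, 0.62]
  ]
}}

```text
time: 10.87
position: [0.4964, -0.1953, 0.1466]
tool_rot: [-0.351, 3.111, -0.005]
ft_force: [-0.7, -1.4, 0.8]
grip_width: 0.618
grip_force: 0.0
```

```bash
python3 prof.py; python3 -c "
from h import *
print(ctrl.get_state()['joint_positions'])"
```

```text
-60 None [-40.2 -27. ] None None
-50 [-73.8 -42.7] [-39.8 -27.2] None [-39.5 -28.3]
-40 [-73.9 -46. ] [-40.9 -40. ] [-40.5 -40.1] [-40.6 -27.6]
-30 [-73.7 -45.8] [-40.9 -40.1] [-40.5 -40. ] [-40.5 -27.4]
-20 [-74.1 -43.5] [-40.8 -40.1] [-40.7 -40. ] [-40.6 -26.6]
-10 [-73.9 -42.2] [-40.6 -39.2] [-40.6 -39.6] [-40.5 -27.1]
0 [-73.8 -42.3] [-39.8 -27.2] None None
10 [-73.9 -42.3] [-40.  -27.2] None None
red [array([ 493.8, -192.4,   14.5,   39. ,   13. ])] [ 0.5 -0.2  0.1]
[-0.0936125   0.09034598  0.44538839  1.8276077  -0.04270435  1.22493302
  2.16014299]
```

{"method": "step_arm", "body": {
  "targets": [
    [1, 0.4, 0, 0, 0, -6.6, 0.8],
    [1, 0.4, 0, 0, 0, -6.6, 1],
    [1, 0.4, 0, 0, 0, -6.6, 1],
    [1, 0.4, 0, 0, 0, -6.6, 1],
    [1, 0.4, 0, 0, 0, -6.6, 1]
  ]
}}

```text
time: 11.33
position: [0.5422, -0.1733, 0.139]
tool_rot: [-0.557, -3.09, -0.0]
ft_force: [0.3, -0.4, 0.3]
grip_width: 0.912
grip_force: 0.0
```

{"method": "step_arm", "body": {
  "targets": [
    [1, 0.4, 0, 0, 0, -6.6, 1],
    [1, 0.4, 0, 0, 0, -6.6, 1],
    [1, 0.5, 0, 0, 0, -6.6, 1],
    [1, 0.5, 0, 0, 0, -6.6, 1],
    [0.1, 0.5, 0, 0, 0, -6.6, 1]
  ]
}}

```text
time: 11.75
position: [0.5843, -0.1498, 0.1388]
tool_rot: [-1.411, -2.806, 0.001]
ft_force: [-0.2, 0.4, 0.7]
grip_width: 0.998
grip_force: 0.0
```

{"method": "step_arm", "body": {
  "targets": [
    [0, 0, 0, 0, 0, -6.6, 1],
    [0, 0, 0, 0, 0, -6.6, 1],
    [0, 0, 0, 0, 0, -7, 1],
    [0, 0, 0, 0, 0, 0, 1],
    [0, 0, 0, 0, 0, 0, 1]
  ]
}}

```text
time: 12.17
position: [0.583, -0.1505, 0.1391]
tool_rot: [-1.871, -2.523, 0.001]
ft_force: [0.2, 0.9, -0.3]
grip_width: 1.001
grip_force: 0.0
```

```bash
cat > sl.py <<'E'
from h import *
np.set_printoptions(precision=3,suppress=True,linewidth=150)
s=ctrl.get_state();r=s["tool_rot"];print(s["position"],"tool y deg",(2*np.degrees(np.arctan2(r[1],r[0]))-90)%180,s["joint_positions"][6])
b=np.array([.5214,-.1575,0]);c,sn=np.cos(.2217),np.sin(.2217);R=np.array([[c,sn,0],[-sn,c,0],[0,0,1]])
for n in("top","side"):
    im,d,K,M=snap(n);w=cloud(d,K,M);q=(w-b)@R.T*1000
    m=(q[...,2]>31)&(q[...,2]<47)&(abs(q[...,1])<90)&(q[...,0]>-22)&(q[...,0]<130)&(im[...,0]>120)
    for x in rect(m,K,M,.040,60):
        p=R@(np.array([x[0]/1e3,x[1]/1e3,0])-b)*1000; print(n,np.round(x,1),"board",np.round(p[:2],1),"yaw",x[4]-12.7)
    np.savez(n+"L.npz",im=im,d=d,K=K,M=M)
E
python3 sl.py
```

```text
[ 0.583 -0.151  0.139] tool y deg 16.89514587720305 0.6238589664914068
top [ 575.8 -124.5   50.3   64.    16.5] board [60.3 20.3] yaw 3.847948837280274
side [ 584.2 -153.6   53.2  125.5   16.8] board [ 62.1 -10. ] yaw 4.132818984985352
```

{"method": "step_arm", "body": {
  "targets": [
    [0, 0, -2.5, 0, 0, 0, 1],
    [0, 0, -3, 0, 0, 0, 1],
    [0, 0, -3, 0, 0, 0, 1],
    [0, 0, -2, 0, 0, 0, 1],
    [0, 0, -0.5, 0, 0, 0, 1]
  ]
}}

```text
time: 12.68
position: [0.5802, -0.1498, 0.0257]
tool_rot: [-1.869, -2.517, 0.005]
ft_force: [-0.7, 0.0, -0.9]
grip_width: 0.997
grip_force: 0.0
```

{"method": "step_arm", "body": {
  "targets": [
    [0, 0, 0, 0, 0, 0, 0.8],
    [0, 0, 0, 0, 0, 0, 0.65],
    [0, 0, 0, 0, 0, 0, 0.5],
    [0, 0, 0, 0, 0, 0, 0.5],
    [0, 0, 0, 0, 0, 0, 0.5]
  ],
  "force": 8
}}

```text
time: 13.1
position: [0.5845, -0.1509, 0.0311]
tool_rot: [1.874, 2.519, 0.002]
ft_force: [0.2, 0.7, 0.2]
grip_width: 0.705
grip_force: 0.0
```

{"method": "step_arm", "body": {
  "targets": [
    [0, 0, 0, 0, 0, 0, 0.5],
    [0, 0, 0, 0, 0, 0, 0.5],
    [0, 0, 0, 0, 0, 0, 0.5],
    [0, 0, 0, 0, 0, 0, 0.5],
    [0, 0, 0, 0, 0, 0, 0.5]
  ]
}}

```text
time: 13.52
position: [0.5834, -0.1506, 0.0297]
tool_rot: [1.875, 2.521, 0.0]
ft_force: [-1.1, 0.0, 0.3]
grip_width: 0.507
grip_force: 0.0
```

{"method": "step_arm", "body": {
  "targets": [
    [-0.4, 0.03, 0, 0, 0, -0.7, 0.5],
    [-0.5, 0.03, 0, 0, 0, -0.7, 0.5],
    [-0.5, 0.03, 0, 0, 0, -0.7, 0.5],
    [-0.5, 0.03, 0, 0, 0, -0.7, 0.5],
    [-0.5, 0.03, 0, 0, 0, -0.7, 0.5]
  ]
}}

```text
time: 13.93
position: [0.5586, -0.1491, 0.0296]
tool_rot: [-1.953, -2.46, -0.0]
ft_force: [-0.5, -0.3, 0.2]
grip_width: 0.498
grip_force: 0.0
```

{"method": "step_arm", "body": {
  "targets": [
    [-0.4, 0.03, 0, 0, 0, -0.7, 0.5],
    [0, 0, 0, 0, 0, 0, 0.5],
    [0, 0, 0, 0, 0, 0, 0.5],
    [0, 0, 0, 0, 0, 0, 0.55],
    [0, 0, 0, 0, 0, 0, 0.65]
  ]
}}

```text
time: 14.35
position: [0.5557, -0.1488, 0.0298]
tool_rot: [1.966, 2.45, 0.0]
ft_force: [0.8, 0.5, 0.8]
grip_width: 0.561
grip_force: 0.0
```

```bash
python3 sl.py
```

```text
[ 0.556 -0.149  0.03 ] tool y deg 12.511183196861822 0.5937689271956739
top [ 571.6 -110.6   35.5   50.3  -74. ] board [59.3 34.7] yaw -86.6559497833252
side [ 584.4 -153.6   52.7  125.8   16.6] board [ 62.3 -10.1] yaw 3.8770187377929695
```

```bash
python3 - <<'E'
from h import *
a=np.load("sideL.npz")["im"];b=np.load("topL.npz")["im"]
w,_,_,_=snap("wrist")
S=cv2.resize(a[180:300,150:330],(396,264),interpolation=cv2.INTER_CUBIC)
T=cv2.resize(b[150:280,240:350],(396,468),interpolation=cv2.INTER_CUBIC)[:264+48]
save(np.hstack([np.pad(S,((0,48),(0,0),(0,0))),cv2.resize(w,(400,312))]),"pics/j4.png")
E
```

```text
(no output)
```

View pics/j4.png

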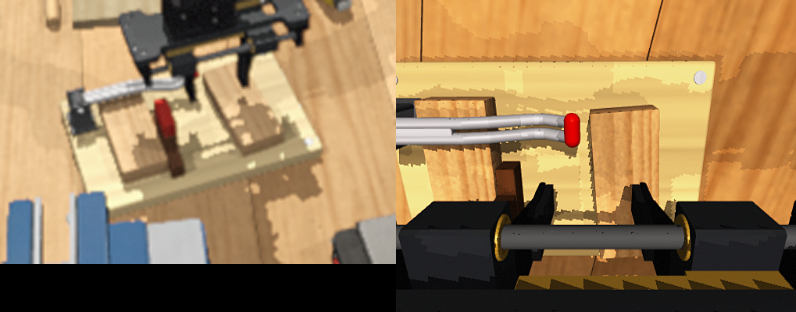

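```bash
python3 - <<'E'
from h import *
np.set_printoptions(precision=1,suppress=True,linewidth=160)
b=np.array([.5214,-.1575,0]);c,sn=np.cos(.2217),np.sin(.2217);R=np.array([[c,sn,0],[-sn,c,0],[0,0,1]])
im,d,K,M=snap("wrist");q=(cloud(d,K,M)-b)@R.T*1000
print(ctrl.get_state()["position"],ctrl.get_state()["grip_width"])
for v in range(215,280,6):
    print(v,[(u,q[v,u].round(0).tolist(),im[v,u].tolist()) for u in (180,190,300,306,312)])
a=np.load("sideL.npz");q=(cloud(a["d"],a["K"],a["M"])-b)@R.T*1000
dark=(a["im"].max(2)<70)&(abs(q[...,1])<60)&(q[...,0]>-20)&(q[...,0]<130)&(q[...,2]>20)&(q[...,2]<75)
z=q[...,2]
for x0 in range(-20,120,8):
    k=dark&(abs(q[...,0]-x0)<4)
    if k.sum(): print(x0,k.sum(),z[k].min(),np.median(q[...,1][k]))
E
```

```text
[ 0.6 -0.1  0. ] 0.6411310360150533
215 [(180, [-12.0, -1.0, 19.0], [232, 194, 114]), (190, [-6.0, -1.0, 18.0], [231, 195, 113]), (300, [64.0, 8.0, 40.0], [197, 127, 61]), (306, [68.0, 8.0, 40.0], [232, 176, 100]), (312, [71.0, 8.0, 40.0], [228, 162, 88])]
221 [(180, [-13.0, -5.0, 18.0], [233, 195, 114]), (190, [-6.0, -5.0, 18.0], [233, 196, 117]), (300, [64.0, 5.0, 42.0], [201, 133, 69]), (306, [68.0, 5.0, 41.0], [232, 175, 99]), (312, [71.0, 4.0, 41.0], [214, 146, 79])]
227 [(180, [-13.0, -10.0, 18.0], [254, 219, 130]), (190, [3.0, 12.0, 66.0], [46, 37, 23]), (300, [64.0, 1.0, 41.0], [62, 37, 20]), (306, [64.0, 11.0, 63.0], [0, 0, 8]), (312, [67.0, 11.0, 64.0], [95, 63, 40])]
233 [(180, [-0.0, 12.0, 74.0], [0, 0, 1]), (190, [4.0, 11.0, 70.0], [19, 18, 18]), (300, [65.0, -4.0, 41.0], [92, 58, 29]), (306, [63.0, 11.0, 71.0], [19, 18, 17]), (312, [66.0, 11.0, 70.0], [14, 15, 14])]
239 [(180, [1.0, 12.0, 80.0], [9, 10, 10]), (190, [5.0, 12.0, 79.0], [14, 14, 15]), (300, [65.0, -8.0, 40.0], [90, 58, 30]), (306, [63.0, 9.0, 73.0], [6, 6, 7]), (312, [65.0, 10.0, 76.0], [18, 16, 15])]
245 
[... 626 characters left out ...]
0], [15, 15, 15]), (190, [7.0, 6.0, 91.0], [12, 13, 14]), (300, [66.0, -25.0, 40.0], [135, 85, 45]), (306, [63.0, -3.0, 76.0], [7, 4, 7]), (312, [63.0, 4.0, 89.0], [6, 7, 7])]
269 [(180, [5.0, 11.0, 103.0], [5, 6, 8]), (190, [7.0, 3.0, 91.0], [7, 5, 4]), (300, [66.0, -29.0, 40.0], [131, 84, 44]), (306, [62.0, -5.0, 79.0], [4, 6, 2]), (312, [63.0, 2.0, 89.0], [8, 5, 7])]
275 [(180, [6.0, 11.0, 108.0], [7, 7, 5]), (190, [7.0, -0.0, 91.0], [9, 6, 9]), (300, [66.0, -33.0, 41.0], [130, 82, 42]), (306, [62.0, -8.0, 79.0], [65, 45, 28]), (312, [63.0, -1.0, 90.0], [9, 8, 10])]
4 6 65.81425626652427 -9.050683670885205
60 3 70.01354694386075 -3.957635264474602
68 3 68.01868963251478 -8.046295644544777
```

{"method": "step_arm", "body": {
  "targets": [
    [0.4, -0.03, 0, 0, 0, 0.7, 0.8],
    [0.5, -0.03, 0, 0, 0, 0.7, 1],
    [0.5, -0.03, 0, 0, 0, 0.7, 1],
    [0.5, -0.03, 0, 0, 0, 0.7, 1],
    [0.5, -0.03, 0, 0, 0, 0.7, 1]
  ]
}}

```text
time: 14.97
position: [0.5801, -0.1504, 0.0296]
tool_rot: [1.889, 2.51, -0.0]
ft_force: [0.6, -0.6, 0.1]
grip_width: 0.938
grip_force: 0.0
```

{"method": "step_arm", "body": {
  "targets": [
    [0.4, -0.03, 0, 0, 0, 0.7, 1],
    [0, 0, 0, 0, 0, 0, 1],
    [0, 0, 0, 0, 0, 0, 1],
    [0, 0, -0.5, 0, 0, 0, 1],
    [0, 0, -0.5, 0, 0, 0, 1]
  ]
}}

```text
time: 15.38
position: [0.5834, -0.1508, 0.0195]
tool_rot: [1.875, 2.52, 0.001]
ft_force: [-0.2, 0.1, 0.3]
grip_width: 0.998
grip_force: 0.0
```

{"method": "step_arm", "body": {
  "targets": [
    [0, 0, -0.5, 0, 0, 0, 1],
    [0, 0, -0.3, 0, 0, 0, 1],
    [0, 0, -0.3, 0, 0, 0, 1],
    [0, 0, 0, 0, 0, 0, 1],
    [0, 0, 0, 0, 0, 0, 1]
  ]
}}

```text
time: 15.8
position: [0.5832, -0.1506, 0.0085]
tool_rot: [-1.875, -2.52, 0.0]
ft_force: [0.1, 0.6, -0.2]
grip_width: 1.0
grip_force: 0.0
```

```bash
cat > tip.py <<'E'
from h import *
b=np.array([.5214,-.1575,0]);c,sn=np.cos(.2217),np.sin(.2217);R=np.array([[c,sn,0],[-sn,c,0],[0,0,1]])
s=ctrl.get_state();print(np.round(s["position"],4),s["grip_width"],np.round(R@(s["position"]-b)*1e3,1))
im,d,K,M=snap("wrist");save(im,"pics/last.png");q=(cloud(d,K,M)-b)@R.T*1000
v,u=np.mgrid[:384,:512]
dk=(im.max(2)<45)&(v>190)&(v<285)
for lo,hi in((100,256),(256,400)):
    k=dk&(u>lo)&(u<hi)&(q[...,2]>25)
    z=q[...,2][k]; 
    if len(z): zz=np.percentile(z,1); e=k&(q[...,2]<zz+6); print("tip",zz,np.median(q[e],0).round(1),u[e].min(),u[e].max(),v[e].min())
E
python3 tip.py
```

```text
[ 0.5832 -0.1506  0.0085] 0.9998517061574522 [61.8 -6.9  8.5]
tip 25.35671907705036 [-25.  -25.3  27.1] 101 106 198
tip 42.488442179995545 [105.7   5.2  45.2] 332 353 225
```

{"method": "step_arm", "body": {
  "targets": [
    [0, 0, -0.5, 0, 0, 0, 1],
    [0, 0, -0.5, 0, 0, 0, 1],
    [0, 0, -0.3, 0, 0, 0, 1],
    [0, 0, 0, 0, 0, 0, 0.9],
    [0, 0, 0, 0, 0, 0, 0.8]
  ]
}}

```text
time: 16.27
position: [0.5831, -0.1506, -0.0047]
tool_rot: [-1.875, -2.52, 0.001]
ft_force: [1.1, -0.2, 0.6]
grip_width: 0.918
grip_force: 0.0
```

{"method": "step_arm", "body": {
  "targets": [
    [0, 0, 0, 0, 0, 0, 0.7],
    [0, 0, 0, 0, 0, 0, 0.62],
    [0, 0, 0, 0, 0, 0, 0.5],
    [0, 0, 0, 0, 0, 0, 0.5],
    [0, 0, 0, 0, 0, 0, 0.5]
  ]
}}

```text
time: 16.68
position: [0.5835, -0.1507, -0.0042]
tool_rot: [1.875, 2.52, 0.0]
ft_force: [-0.3, 0.2, 0.1]
grip_width: 0.572
grip_force: 8.0
```

{"method": "step_arm", "body": {
  "targets": [
    [0, 0, 0, 0, 0, 0, 0.5],
    [0, 0, 0, 0, 0, 0, 0.5],
    [0, 0, 0, 0, 0, 0, 0.5],
    [0, 0, 0, 0, 0, 0, 0.5],
    [0, 0, 0, 0, 0, 0, 0.5]
  ]
}}

```text
time: 17.1
position: [0.5835, -0.1507, -0.0042]
tool_rot: [1.875, 2.52, 0.0]
ft_force: [0.5, -0.2, 0.5]
grip_width: 0.576
grip_force: 8.0
```

{"method": "step_arm", "body": {
  "targets": [
    [-0.4, 0.03, 0, 0, 0, -0.7, 0.5],
    [-0.5, 0.03, 0, 0, 0, -0.7, 0.5],
    [-0.5, 0.03, 0, 0, 0, -0.7, 0.5],
    [-0.5, 0.03, 0, 0, 0, -0.7, 0.5],
    [-0.5, 0.03, 0, 0, 0, -0.7, 0.5]
  ]
}}

```text
time: 17.52
position: [0.5589, -0.1492, -0.0042]
tool_rot: [1.953, 2.46, 0.0]
ft_force: [0.1, -0.6, 1.0]
grip_width: 0.576
grip_force: 8.0
```

{"method": "step_arm", "body": {
  "targets": [
    [-0.4, 0.03, 0, 0, 0, -0.7, 0.5],
    [0, 0, 0, 0, 0, 0, 0.5],
    [0, 0, 0, 0, 0, 0, 0.5],
    [0, 0, 0, 0, 0, 0, 0.6],
    [0, 0, 0, 0, 0, 0, 0.7]
  ]
}}

```text
time: 17.93
position: [0.5553, -0.1487, -0.0047]
tool_rot: [-1.966, -2.45, 0.0]
ft_force: [0.2, 1.1, 0.4]
grip_width: 0.619
grip_force: 0.0
```

{"method": "step_arm", "body": {
  "targets": [
    [0, 0, 0, 0, 0, 0, 0.7],
    [0, 0, 1, 0, 0, 0, 0.7],
    [0, 0, 3, 0, 0, 0, 0.7],
    [0, 0, 4, 0, 0, 0, 0.7],
    [0, 0, 0, 0, 0, 0, 0.7]
  ]
}}

```text
time: 18.35
position: [0.5606, -0.1506, 0.0834]
tool_rot: [1.961, 2.441, 0.01]
ft_force: [1.3, -1.0, 0.8]
grip_width: 0.702
grip_force: 0.0
```

```bash
python3 sl.py; python3 tip.py
```

```text
[ 0.561 -0.151  0.083] tool y deg 12.464750192641347 0.5662462033212423
top [ 536.6 -119.2   53.1   72.6  -77.8] board [23.3 34. ] yaw -90.54074306488037
side [ 543.2 -154.4   80.7  125.6   14.1] board [22.  -1.7] yaw 1.4341285705566413
[ 0.5573 -0.1493  0.0783] 0.7026234262872952 [36.9  0.1 78.3]
tip 28.340317753899352 [-25.2 -13.2  29.9] 169 175 191
tip 112.84208817800906 [ 68.    9.9 115.3] 308 327 225
```

{"method": "step_arm", "body": {
  "targets": [
    [0.6, -0.1, 0, 0, 0, 7, 0.6],
    [0.6, -0.1, 0, 0, 0, 7, 0.55],
    [0.6, -0.1, 0, 0, 0, 7, 0.55],
    [0.6, -0.1, 0, 0, 0, 7, 0.55],
    [0.6, -0.1, 0, 0, 0, 7, 0.55]
  ]
}}

```text
time: 18.92
position: [0.5844, -0.1535, 0.074]
tool_rot: [-1.129, -2.929, 0.001]
ft_force: [0.9, -0.4, 0.2]
grip_width: 0.556
grip_force: 0.0
```

{"method": "step_arm", "body": {
  "targets": [
    [0.6, -0.1, 0, 0, 0, 7, 0.55],
    [0.6, 0, 0, 0, 0, 7, 0.55],
    [0.5, 0, 0, 0, 0, 7, 0.55],
    [0, 0, 0, 0, 0, 7, 0.55],
    [0, 0, 0, 0, 0, 7, 0.55]
  ]
}}

```text
time: 19.33
position: [0.6014, -0.1545, 0.0738]
tool_rot: [-0.196, -3.132, -0.0]
ft_force: [0.3, -0.2, 0.6]
grip_width: 0.548
grip_force: 0.0
```

{"method": "step_arm", "body": {
  "targets": [
    [0, 0, 0, 0, 0, 7, 0.55],
    [0, 0, 0, 0, 0, 7, 0.55],
    [0, 0, 0, 0, 0, 6, 0.55],
    [0, 0, 0, 0, 0, 0, 0.55],
    [0, 0, 0, 0, 0, 0, 0.55]
  ]
}}

```text
time: 19.75
position: [0.6014, -0.1547, 0.0744]
tool_rot: [0.337, -3.121, -0.001]
ft_force: [-0.8, -0.4, 0.1]
grip_width: 0.547
grip_force: 0.0
```

```bash
python3 tip.py; python3 sl.py
```

```text
[ 0.6014 -0.1547  0.0744] 0.5465476107454214 [ 78.7 -14.9  74.4]
tip 110.93404189893202 [ 68.8 -40.9 113.2] 187 206 225
tip 109.88423581251234 [ 69.3  11.4 112.1] 296 315 225
[ 0.602 -0.155  0.075] tool y deg 102.3194401083203 2.084753205187141
top [ 547.9 -119.1   49.3   57.9   11.6] board [34.3 31.6] yaw -1.1434061050415032
side [ 555.6 -152.1   52.   127.2   12.5] board [34.6 -2.2] yaw -0.23233909606933523
```

{"method": "step_arm", "body": {
  "targets": [
    [0, 0, -2, 0, 0, 0.4, 0.55],
    [0, 0, -2.5, 0, 0, 0, 0.55],
    [0, 0, -2, 0, 0, 0, 0.55],
    [0, 0, -1.5, 0, 0, 0, 0.55],
    [0, 0, 0, 0, 0, 0, 0.55]
  ]
}}

```text
time: 20.32
position: [0.5993, -0.154, -0.0081]
tool_rot: [0.35, -3.115, -0.003]
ft_force: [0.1, 0.6, -0.4]
grip_width: 0.549
grip_force: 0.0
```

{"method": "step_arm", "body": {
  "targets": [
    [-0.3, -0.07, 0, 0, 0, 0, 0.55],
    [-0.3, -0.07, 0, 0, 0, 0, 0.55],
    [-0.3, -0.07, 0, 0, 0, 0, 0.55],
    [-0.3, -0.07, 0, 0, 0, 0, 0.55],
    [-0.3, -0.07, 0, 0, 0, 0, 0.55]
  ]
}}

```text
time: 20.73
position: [0.5898, -0.159, -0.0025]
tool_rot: [-0.351, 3.116, -0.003]
ft_force: [5.5, -0.5, 0.1]
grip_width: 0.552
grip_force: 2.5
```

{"method": "step_arm", "body": {
  "targets": [
    [-0.3, -0.07, 0, 0, 0, 0, 0.55],
    [-0.3, -0.07, 0, 0, 0, 0, 0.55],
    [-0.3, -0.07, 0, 0, 0, 0, 0.55],
    [-0.3, -0.07, 0, 0, 0, 0, 0.55],
    [0, 0, 0, 0, 0, 0, 0.55]
  ]
}}

```text
time: 21.15
position: [0.5758, -0.1612, -0.0035]
tool_rot: [-0.352, 3.12, 0.0]
ft_force: [2.5, -0.1, 2.5]
grip_width: 0.553
grip_force: 1.8
```

```bash
python3 tip.py; python3 sl.py
```

```text
[ 0.5758 -0.1612 -0.0035] 0.5531758389697943 [ 52.2 -15.6  -3.5]
tip 32.111913469822056 [ 42.6 -41.1  34.3] 187 207 225
tip 34.692779263242734 [46.8  9.2 37.1] 296 317 231
[ 0.576 -0.161 -0.004] tool y deg 102.88893440784238 2.132809800205947
side [ 535.7 -153.2   49.8  126.3    8.1] board [14.9  1. ] yaw -4.588707160949706
```

{"method": "step_arm", "body": {
  "targets": [
    [-0.3, -0.07, 0, 0, 0, 0, 0.55],
    [-0.3, -0.07, 0, 0, 0, 0, 0.55],
    [-0.3, -0.07, 0, 0, 0, 0, 0.55],
    [-0.3, -0.07, 0, 0, 0, 0, 0.55],
    [0, 0, 0, 0, 0, 0, 0.55]
  ]
}}

```text
time: 21.72
position: [0.5634, -0.1627, -0.0042]
tool_rot: [-0.353, 3.121, 0.003]
ft_force: [5.0, 2.8, 1.6]
grip_width: 0.549
grip_force: 2.4
```

{"method": "step_arm", "body": {
  "targets": [
    [-0.1, -0.02, 0, 0, 0, 0, 0.55],
    [-0.1, -0.02, 0, 0, 0, 0, 0.55],
    [-0.1, -0.02, 0, 0, 0, 0, 0.55],
    [0, 0, 0, 0, 0, 0, 0.55],
    [0, 0, 0, 0, 0, 0, 0.55]
  ]
}}

```text
time: 22.13
position: [0.561, -0.1627, -0.0042]
tool_rot: [-0.354, 3.12, 0.003]
ft_force: [5.1, 4.3, 2.9]
grip_width: 0.551
grip_force: 2.9
```

```bash
python3 tip.py; python3 sl.py; cp pics/last.png pics/p1.png
```

```text
[ 0.561  -0.1627 -0.0042] 0.5514146791577645 [ 37.4 -13.8  -4.2]
tip 34.129408579975475 [ 28.4 -37.2  36.7] 187 207 230
tip 33.89964185715049 [33.9 10.9 36.8] 296 316 233
[ 0.561 -0.163 -0.004] tool y deg 102.93950368942879 2.1412449880557296
side [ 522.9 -164.8   42.9  101.1   12.4] board [-0.1 -7.4] yaw -0.2717802047729485
```

View pics/p1.png

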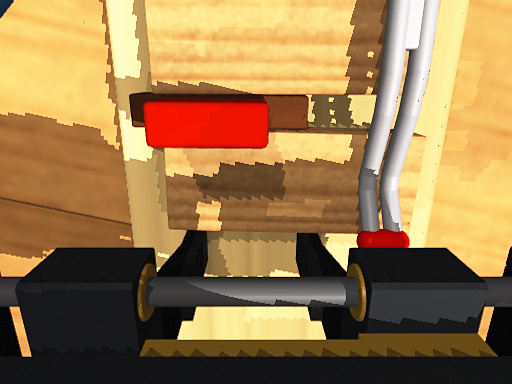

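```bash
cat > ends.py <<'E'
from h import *
b=np.array([.5214,-.1575,0]);c,sn=np.cos(.2217),np.sin(.2217);R=np.array([[c,sn,0],[-sn,c,0],[0,0,1]])
im,d,K,M=snap("wrist");q=(cloud(d,K,M)-b)@R.T*1000;X,Y,Z=[q[...,i] for i in range(3)]
t=(Z>36)&(Z<44)&(im[...,1]>55)&(im[...,0]>90)
for x0 in list(range(-70,-41,7))+list(range(-20,26,6)):
    k=t&(abs(X-x0)<2)&(abs(Y)<75)
    if k.sum()>10: print("x",x0,"y range",np.percentile(Y[k],[1,99]).round(1))
for y0 in (-65,-62,-55,-45,-35,-25,-15,-5,5,11,15,20,25,30):
    k=t&(abs(Y-y0)<2)
    a=X[k&(X<-30)];e=X[k&(X>-30)&(X<40)]
    f=(Z>30)&(Z<44)&(abs(Y-y0)<2)&(X>-45)&(X<-15)&(im[...,1]<80)
    print("y",y0,"fix max",np.round(np.percentile(a,98),1) if len(a)>9 else None,"loose",np.percentile(e,[2,98]).round(1) if len(e)>9 else None,"sp",np.percentile(X[f],[3,97]).round(1) if f.sum()>9 else None)
E
python3 ends.py
```

```text
x -70 y range [-55.7  40.5]
x -63 y range [-55.8  39.2]
x -56 y range [-55.6  51.5]
x -49 y range [-55.6  51.7]
x -42 y range [-55.6  51.5]
x -20 y range [-5.4 65.5]
x -14 y range [-52.4  64.8]
x -8 y range [-52.5  64.7]
x -2 y range [-52.6  64.6]
x 4 y range [-52.8  64.3]
x 10 y range [-53.   64.2]
x 16 y range [-53.  64.]
x 22 y range [-53.2  64.1]
y -65 fix max None loose [-28.6 -25.7] sp [-40.4 -26.7]
y -62 fix max None loose [-28.1 -25.8] sp [-40.5 -26.8]
y -55 fix max -41.8 loose [-15.3  23. ] sp [-41.3 -38.3]
y -45 fix max -41.8 loose [-16.3  23.1] sp [-41.5 -40.5]
y -35 fix max -41.8 loose [-15.9  23.6] sp [-41.4 -40.4]
y -25 fix max -41.8 loose [-16.   23.4] sp [-41.5 -40.3]
y -15 fix max -41.9 loose [-16.   23.9] sp [-41.5 -40.3]
y -5 fix max -31.9 loose [-28.7  23.7] sp [-40.2 -24.3]
y 5 fix max -31.2 loose [-29.1  24.1] sp [-39.9 -24.2]
y 11 fix max -32.1 loose [-28.6  23.9] sp [-39.8 -24. ]
y 15 fix max -41.3 loose [-23.5  24.4] sp [-24.  -23.8]
y 20 fix max -41.7 loose [-23.4  24.5] sp [-23.9 -23.7]
y 25 fix max -41.7 loose [-23.4  24.7] sp None
y 30 fix max -41.8 loose [-23.3  24.7] sp [-42.5 -23.4]
```

{"method": "step_arm", "body": {
  "targets": [
    [-0.1, -0.02, 0, 0, 0, 0.5, 0.55],
    [-0.1, -0.02, 0, 0, 0, 0.5, 0.55],
    [0, 0, 0, 0, 0, 0, 0.55],
    [0, 0, 0, 0, 0, 0, 0.55],
    [0, 0, 0, 0, 0, 0, 0.55]
  ]
}}

```text
time: 22.75
position: [0.5597, -0.1625, -0.0042]
tool_rot: [-0.381, 3.116, 0.004]
ft_force: [7.1, 4.4, 1.4]
grip_width: 0.547
grip_force: 3.8
```

```bash
python3 ends.py
```

```text
x -70 y range [-55.6  40.3]
x -63 y range [-55.8  39. ]
x -56 y range [-55.9  51.4]
x -49 y range [-55.7  51.5]
x -42 y range [-55.9  51.6]
x -20 y range [-4.8 64.3]
x -14 y range [-53.2  64. ]
x -8 y range [-52.9  63.8]
x -2 y range [-53.   63.8]
x 4 y range [-53.   63.8]
x 10 y range [-53.1  63.8]
x 16 y range [-53.   64.2]
x 22 y range [-53.   63.9]
y -65 fix max None loose [-29.8 -25.7] sp [-40.3 -26.7]
y -62 fix max None loose [-29.9 -25.8] sp [-40.4 -27. ]
y -55 fix max -41.9 loose [-15.5  23. ] sp [-41.1 -37.9]
y -45 fix max -42.0 loose [-15.6  23. ] sp [-41.3 -40.5]
y -35 fix max -41.9 loose [-15.8  23.3] sp [-41.2 -40.5]
y -25 fix max -42.0 loose [-15.5  23.1] sp [-41.3 -40.5]
y -15 fix max -41.9 loose [-15.9  22.9] sp [-41.5 -40.6]
y -5 fix max -32.1 loose [-28.6  23. ] sp [-40.3 -26.1]
y 5 fix max -31.0 loose [-29.   22.7] sp [-40.5 -26. ]
y 11 fix max -32.0 loose [-28.5  22.6] sp [-39.8 -25.9]
y 15 fix max -41.7 loose [-25.2  22.5] sp None
y 20 fix max -41.9 loose [-25.5  22.8] sp [-25.7 -20.8]
y 25 fix max -41.6 loose [-25.4  22.9] sp [-40.7 -25.5]
y 30 fix max -41.8 loose [-25.3  22.7] sp [-42.  -25.5]
```

{"method": "step_arm", "body": {
  "targets": [
    [-0.1, -0.02, 0, 0, 0, 0, 0.55],
    [-0.1, -0.02, 0, 0, 0, 0, 0.55],
    [0, 0, 0, 0, 0, 0, 0.55],
    [0, 0, 0, 0, 0, 0, 0.55],
    [0, 0, 0, 0, 0, 0, 0.55]
  ]
}}

```text
time: 23.22
position: [0.5597, -0.1625, -0.0039]
tool_rot: [-0.381, 3.112, 0.003]
ft_force: [10.7, 4.2, -0.4]
grip_width: 0.551
grip_force: 5.7
```

```bash
python3 ends.py|tail -14
```

```text
y -65 fix max None loose [-29.9 -25.7] sp [-40.4 -26.8]
y -62 fix max None loose [-29.9 -25.7] sp [-40.4 -26.7]
y -55 fix max -41.9 loose [-15.4  23.2] sp [-41.2 -38. ]
y -45 fix max -41.8 loose [-15.3  22.9] sp [-41.4 -40.3]
y -35 fix max -42.0 loose [-15.6  23.4] sp [-41.2 -40.5]
y -25 fix max -41.9 loose [-15.4  23.2] sp [-41.4 -40.4]
y -15 fix max -42.0 loose [-15.5  23.2] sp [-41.6 -40.5]
y -5 fix max -31.9 loose [-28.6  22.8] sp [-40.5 -26.1]
y 5 fix max -31.1 loose [-29.   22.6] sp [-39.9 -25.8]
y 11 fix max -32.1 loose [-28.6  22.5] sp [-40. -26.]
y 15 fix max -41.8 loose [-25.3  22.3] sp [-40.7 -25.5]
y 20 fix max -41.6 loose [-25.3  22.7] sp [-40.7 -15.6]
y 25 fix max -41.7 loose [-25.4  22.7] sp [-41.5 -25.5]
y 30 fix max -41.8 loose [-25.4  22.7] sp [-42.2 -25.5]
```

{"method": "step_arm", "body": {
  "targets": [
    [0.5, 0.1, 0, 0, 0, 0, 0.55],
    [1, 0.2, 0, 0, 0, 0, 0.55],
    [0, 0, 2, 0, 0, -1.1, 0.6],
    [0, 0, 3.5, 0, 0, 0, 0.62],
    [0, 0, 3.5, 0, 0, 0, 0.62]
  ]
}}

```text
time: 23.68
position: [0.5679, -0.1626, 0.0839]
tool_rot: [0.348, -3.113, -0.002]
ft_force: [0.9, 1.5, -0.0]
grip_width: 0.612
grip_force: 0.0
```

{"method": "step_arm", "body": {
  "targets": [
    [-1, 0, 2.5, 0, 0, 0, 0.62],
    [-2, -1, 0, 0, 0, 0, 0.62],
    [-2, -1, 0, 0, 0, 0, 0.62],
    [0, 0, 0, 0, 0, 0, 0.62],
    [0, 0, 0, 0, 0, 0, 0.62]
  ]
}}

```text
time: 24.1
position: [0.519, -0.1835, 0.1098]
tool_rot: [0.345, -3.119, -0.001]
ft_force: [0.6, 0.5, -0.0]
grip_width: 0.619
grip_force: 0.0
```

```bash
python3 prof.py|tail -1; python3 sl.py|head -1; python3 tip.py; python3 ends.py | tail -20
```

```text
red [array([ 494.3, -192.5,   15.5,   39.1,   12.7])] [ 0.5 -0.2  0.1]
[ 0.52  -0.183  0.11 ] tool y deg 102.73439771665517 2.136491479223162
[ 0.5213 -0.1818  0.1099] 0.6197620135028237 [ -5.4 -23.6 109.9]
tip 146.00563562967008 [-14.9 -52.4 148.4] 181 201 224
tip 145.2969513414221 [-15.    5.3 147.5] 301 333 195
x -8 y range [-53.   64.2]
x -2 y range [-53.   64.2]
x 4 y range [-53.3  64.1]
x 10 y range [-52.7  64.1]
x 16 y range [-52.8  64.6]
x 22 y range [-53.   64.2]
y -65 fix max None loose None sp [-40.4 -26.7]
y -62 fix max None loose None sp [-40.4 -26. ]
y -55 fix max -42.0 loose [-24.6  23. ] sp [-40.3 -26. ]
y -45 fix max -42.2 loose [-12.9  23.4] sp [-43.3 -40.3]
y -35 fix max -42.2 loose [-12.6  23.2] sp [-42.7 -40.3]
y -25 fix max -42.0 loose [-12.9  22.7] sp [-43.3 -40.3]
y -15 fix max -42.6 loose [-12.9  23.1] sp [-41.4 -40.3]
y -5 fix max -39.9 loose [-27.7  22.9] sp [-40.1 -26.9]
y 5 fix max -31.8 loose [-28.8  22.6] sp [-40.2 -26.3]
y 11 fix max -32.8 loose [-28.2  22.5] sp [-40.1 -26. ]
y 15 fix max -42.2 loose [-25.3  22.4] sp None
y 20 fix max -42.2 loose [-25.1  22.5] sp None
y 25 fix max -42.3 loose [-25.2  22.4] sp None
y 30 fix max -42.3 loose [-25.2  22.5] sp [-41.8 -25.4]
```

{"method": "step_arm", "body": {
  "targets": [
    [-1.3, -0.5, 0, 0, 0, 0, 0.62],
    [-1.3, -0.5, 0, 0, 0, 0, 0.62],
    [0, 0, -2, 0, 0, 0, 0.62],
    [0, 0, -3, 0, 0, 0, 0.62],
    [0, 0, -2, 0, 0, 0, 0.62]
  ]
}}

```text
time: 24.77
position: [0.4932, -0.193, 0.0393]
tool_rot: [0.348, -3.121, -0.001]
ft_force: [-1.2, 0.3, 0.3]
grip_width: 0.621
grip_force: 0.0
```

{"method": "step_arm", "body": {
  "targets": [
    [0, 0, 0, 0, 0, 0, 0.62],
    [0, 0, -1.4, 0, 0, 0, 0.62],
    [0, 0, -1.3, 0, 0, 0, 0.62],
    [0, 0, 0, 0, 0, 0, 0.6],
    [0, 0, 0, 0, 0, 0, 0.5]
  ]
}}

```text
time: 25.18
position: [0.4948, -0.1928, 0.0143]
tool_rot: [0.349, -3.122, -0.0]
ft_force: [-0.2, 0.8, 0.2]
grip_width: 0.574
grip_force: 0.0
```

{"method": "step_arm", "body": {
  "targets": [
    [0, 0, 0, 0, 0, 0, 0.4],
    [0, 0, 0, 0, 0, 0, 0.4],
    [0, 0, 0, 0, 0, 0, 0.4],
    [0, 0, 0, 0, 0, 0, 0.4],
    [0, 0, 0, 0, 0, 0, 0.4]
  ],
  "force": 15
}}

```text
time: 25.6
position: [0.4962, -0.1928, 0.0151]
tool_rot: [-0.35, 3.12, -0.001]
ft_force: [-1.4, -0.2, 5.7]
grip_width: 0.459
grip_force: 15.0
```

```bash
python3 tip.py; python3 ends.py|tail -14
```

```text
[ 0.4962 -0.1928  0.0151] 0.4588210800293788 [-32.3 -28.9  15.1]
tip 30.583130972601687 [-40.4 -63.1  31.8] 183 198 212
tip 39.095665622232076 [-40.3 -13.   41.2] 257 322 223
y -65 fix max None loose None sp [-40.7 -27.1]
y -62 fix max None loose None sp [-40.7 -29. ]
y -55 fix max -42.1 loose [15.4 23.5] sp [-41.3 -37.7]
y -45 fix max -42.6 loose [14.5 23.8] sp [-41.9 -40. ]
y -35 fix max -42.5 loose [14.4 23.7] sp [-41.9 -40.2]
y -25 fix max -42.5 loose [14.4 23.6] sp [-41.3 -40. ]
y -15 fix max -42.0 loose [14.5 23.7] sp [-41.6 -40.1]
y -5 fix max -42.3 loose [14.5 23.6] sp [-41.2 -35.7]
y 5 fix max -42.4 loose None sp [-42.4 -31. ]
y 11 fix max -41.9 loose [-25.8 -21.1] sp [-41.7 -25.1]
y 15 fix max -42.1 loose [-25.8 -16.8] sp [-43.  -17.7]
y 20 fix max -42.3 loose [-25.9 -13.8] sp [-26.  -25.1]
y 25 fix max -42.3 loose [-26.1 -25. ] sp [-25.8 -25.1]
y 30 fix max -42.4 loose [-26.1 -25. ] sp [-27.4 -25.2]
```

{"method": "step_arm", "body": {
  "targets": [
    [0, 0, 0.2, 0, 0, 0, 0.4],
    [0, 0, 0.3, 0, 0, 0, 0.4],
    [0, 0, 0.5, 0, 0, 0, 0.4],
    [0, 0, 0.8, 0, 0, 0, 0.4],
    [0, 0, 1, 0, 0, 0, 0.4]
  ]
}}

```text
time: 26.12
position: [0.4951, -0.192, 0.0421]
tool_rot: [0.351, -3.121, -0.001]
ft_force: [0.8, -0.2, -1.0]
grip_width: 0.456
grip_force: 15.0
```

{"method": "step_arm", "body": {
  "targets": [
    [0, 0, 1.2, 0, 0, 0, 0.4],
    [0, 0, 2, 0, 0, 0, 0.4],
    [0, 0, 2, 0, 0, 0, 0.4],
    [0.5, 1, 0.5, 0, 0, 0, 0.4],
    [1, 2.5, 0, 0, 0, 0, 0.4]
  ]
}}

```text
time: 26.53
position: [0.5107, -0.1615, 0.1016]
tool_rot: [-0.339, 3.12, -0.005]
ft_force: [0.1, -0.4, -1.3]
grip_width: 0.462
grip_force: 15.0
```

{"method": "step_arm", "body": {
  "targets": [
    [1, 2.5, 0, 0, 0, 0, 0.4],
    [1, 2.5, 0, 0, 0, 0, 0.4],
    [1, 2.5, 0, 0, 0, 0, 0.4],
    [1, 2.5, 0, 0, 0, 0, 0.4],
    [1, 2.5, 0, 0, 0, 0, 0.4]
  ]
}}

```text
time: 26.95
position: [0.5602, -0.0304, 0.0986]
tool_rot: [0.351, -3.121, -0.0]
ft_force: [0.5, -0.5, -1.2]
grip_width: 0.456
grip_force: 15.0
```

{"method": "step_arm", "body": {
  "targets": [
    [1, 2.5, 0, 0, 0, 0, 0.4],
    [1, 2.5, 0, 0, 0, 0, 0.4],
    [1, 2.5, 0, 0, 0, 0, 0.4],
    [1, 2.5, 0, 0, 0, 0, 0.4],
    [1, 2.3, 0, 0, 0, 0, 0.4]
  ]
}}

```text
time: 27.37
position: [0.61, 0.0931, 0.0985]
tool_rot: [0.352, -3.121, -0.001]
ft_force: [1.1, 0.4, -0.4]
grip_width: 0.458
grip_force: 15.0
```

```bash
python3 sl.py; python3 - <<'E'
from h import *
s=ctrl.get_state();p=s["position"]
im,d,K,M=snap("wrist");w=cloud(d,K,M);Z=w[...,2]
v,u=np.mgrid[:384,:512]
top=(v>185)&(v<235)&(u>180)&(u<320)&(abs(w[...,0]-p[0])<.05)&(abs(w[...,1]-p[1])<.06)&(Z>p[2])
foot=top&(im.max(2)<160)&(im[...,1]>20)
print(p,"foot z",np.percentile(Z[foot],[2,50,98]))
a=np.load("topL.npz")
T=cv2.resize(a["im"][110:290,90:350],None,fx=2,fy=2,interpolation=cv2.INTER_CUBIC)
b=np.load("sideL.npz")["im"][110:290,140:340]
save(np.hstack([T[:,:420],cv2.resize(b,(380,360),interpolation=cv2.INTER_CUBIC)]),"pics/j5.png")
E
```

```text
[0.61  0.093 0.098] tool y deg 102.85860187423117 1.643945467861799
top [ 510.5 -103.2   14.8   46.3  -76.6] board [ 1.3 55.4] yaw -89.29733772277832
top [ 525.7 -169.5   46.6   90.1   12.6] board [  1.6 -12.7] yaw -0.10423297882080007
side [ 525.2 -166.1   48.5  104.6   12.9] board [ 1.8 -9.2] yaw 0.2000854492187507
[0.61037676 0.09793251 0.09821381] foot z [0.10564231 0.12067157 0.13661805]
```

View pics/j5.png

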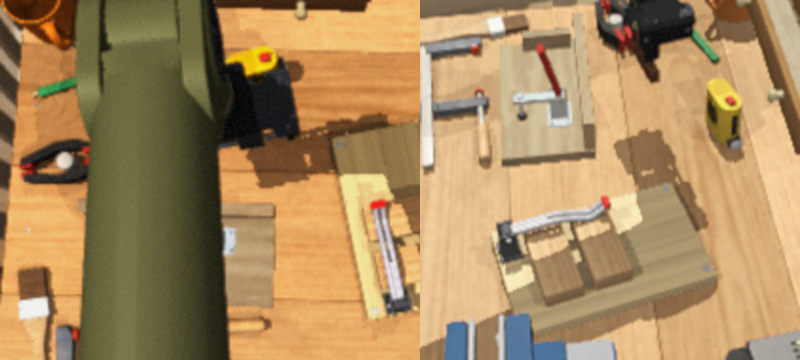

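{"method": "step_arm", "body": {
  "targets": [
    [0, 0, -2, 0, 0, 0, 0.4],
    [0, 0, -3, 0, 0, 0, 0.4],
    [0, 0, -3, 0, 0, 0, 0.4],
    [0, 0, -1.2, 0, 0, 0, 0.4],
    [0, 0, -0.4, 0, 0, 0, 0.4]
  ]
}}

```text
time: 27.93
position: [0.6074, 0.0892, -0.0003]
tool_rot: [0.348, -3.116, 0.002]
ft_force: [-0.2, -0.0, -1.2]
grip_width: 0.454
grip_force: 15.0
```

{"method": "step_arm", "body": {
  "targets": [
    [0, 0, -0.2, 0, 0, 0, 0.4],
    [0, 0, -0.1, 0, 0, 0, 0.4],
    [0, 0, 0, 0, 0, 0, 0.4],
    [0, 0, 0, 0, 0, 0, 0.4],
    [0, 0, 0, 0, 0, 0, 0.4]
  ]
}}

```text
time: 28.35
position: [0.6114, 0.0908, 0.0011]
tool_rot: [-0.35, 3.12, 0.001]
ft_force: [-0.4, 0.4, -1.3]
grip_width: 0.462
grip_force: 15.0
```

{"method": "step_arm", "body": {
  "targets": [
    [0, 0, -0.1, 0, 0, 0, 0.4],
    [0, 0, 0, 0, 0, 0, 0.4],
    [0, 0, 0, 0, 0, 0, 0.4],
    [0, 0, 0, 0, 0, 0, 0.4],
    [0, 0, 0, 0, 0, 0, 0.4]
  ]
}}

```text
time: 28.77
position: [0.6104, 0.0906, -0.0013]
tool_rot: [-0.35, 3.122, 0.0]
ft_force: [-0.1, -0.3, -1.0]
grip_width: 0.46
grip_force: 15.0
```

{"method": "step_arm", "body": {
  "targets": [
    [0, 0, -0.1, 0, 0, 0, 0.4],
    [0, 0, 0, 0, 0, 0, 0.4],
    [0, 0, 0, 0, 0, 0, 0.4],
    [0, 0, 0, 0, 0, 0, 0.4],
    [0, 0, 0, 0, 0, 0, 0.4]
  ]
}}

```text
time: 29.18
position: [0.6104, 0.0906, -0.0023]
tool_rot: [-0.35, 3.122, 0.0]
ft_force: [-0.3, -0.1, -0.1]
grip_width: 0.456
grip_force: 15.0
```

{"method": "step_arm", "body": {
  "targets": [
    [0, 0, -0.1, 0, 0, 0, 0.4],
    [0, 0, 0, 0, 0, 0, 0.4],
    [0, 0, 0, 0, 0, 0, 0.4],
    [0, 0, 0, 0, 0, 0, 0.4],
    [0, 0, 0, 0, 0, 0, 0.4]
  ]
}}

```text
time: 29.6
position: [0.6108, 0.0907, -0.0028]
tool_rot: [-0.35, 3.121, 0.0]
ft_force: [-0.2, -0.1, 4.2]
grip_width: 0.458
grip_force: 15.0
```

Touched down. Release and retreat.

{"method": "step_arm", "body": {
  "targets": [
    [0, 0, 0, 0, 0, 0, 0.47],
    [0, 0, 0, 0, 0, 0, 0.55],
    [0, 0, 0, 0, 0, 0, 0.62],
    [0, 0, 0, 0, 0, 0, 0.62],
    [0, 0, 0, 0, 0, 0, 0.62]
  ]
}}

```text
time: 30.02
position: [0.6102, 0.0906, -0.0036]
tool_rot: [0.35, -3.122, -0.0]
ft_force: [0.3, 0.3, -0.1]
grip_width: 0.6
grip_force: 0.0
```

{"method": "step_arm", "body": {
  "targets": [
    [0, 0, 1, 0, 0, 0, 0.62],
    [0, 0, 2, 0, 0, 0, 0.62],
    [0, 0, 3, 0, 0, 0, 0.62],
    [0, 0, 3, 0, 0, 0, 0.62],
    [0, 0, 3, 0, 0, 0, 0.62]
  ]
}}

```text
time: 30.43
position: [0.6102, 0.0905, 0.1187]
tool_rot: [-0.35, 3.122, 0.0]
ft_force: [0.6, 0.1, 0.8]
grip_width: 0.615
grip_force: 0.0
```

{"method": "step_arm", "body": {
  "targets": [
    [0, 0, 2, 0, 0, 0, 0.62],
    [-1.5, 2.5, 0, 0, 0, 0, 0.62],
    [-1.5, 2.5, 0, 0, 0, 0, 0.62],
    [-1.5, 2.5, 0, 0, 0, 0, 0.62],
    [-1.5, 2.5, 0, 0, 0, 0, 0.62]
  ]
}}

```text
time: 30.85
position: [0.5499, 0.1915, 0.1378]
tool_rot: [-0.349, 3.121, 0.001]
ft_force: [0.4, -0.2, -0.1]
grip_width: 0.618
grip_force: 0.0
```

{"method": "step_arm", "body": {
  "targets": [
    [-1.5, 2.5, 0, 0, 0, 0, 0.62],
    [-1.5, 2.5, 0, 0, 0, 0, 0.62],
    [-1.5, 2.5, 0, 0, 0, 0, 0.62],
    [0, 0, 0, 0, 0, 0, 0.62],
    [0, 0, 0, 0, 0, 0, 0.62]
  ]
}}

```text
time: 31.27
position: [0.5043, 0.2678, 0.1375]
tool_rot: [-0.357, 3.121, 0.001]
ft_force: [0.3, -0.1, -0.6]
grip_width: 0.622
grip_force: 0.0
```

```bash
python3 - <<'E'
from h import *
out=[]
b=np.array([.5214,-.1575,0]);c,sn=np.cos(.2217),np.sin(.2217);R=np.array([[c,sn,0],[-sn,c,0],[0,0,1]])
for n in("top","side"):
    im,d,K,M=snap(n);q=(cloud(d,K,M)-b)@R.T*1000;o=np.load(n+"0.npz")
    if n=="top": out.append(cv2.resize(im[110:290,90:350],None,fx=1.6,fy=1.6,interpolation=cv2.INTER_CUBIC))
    else: out.append(cv2.resize(im[90:290,130:350],(317,288),interpolation=cv2.INTER_CUBIC))
    hsv=cv2.cvtColor(im,cv2.COLOR_RGB2HSV);H,S,V=[hsv[...,i].astype(int) for i in range(3)]
    red=((H<6)|(H>172))&(S>140)&(q[...,2]>58)&(q[...,2]<74)&(cloud(d,K,M)[...,0]>.56)
    print(n,"red",[np.round(x,1) for x in rect(red,K,M,.066,15)])
    m=(q[...,2]>33)&(q[...,2]<46)&(abs(q[...,1])<75)&(q[...,0]>-100)&(q[...,0]<40)&(H<20)&(S>90)
    for x in rect(m,K,M,.04,60):
        p=R@(np.array([x[0]/1e3,x[1]/1e3,0])-b)*1000; print(n,np.round(x[2:],1),"board",p[:2].round(1))
save(np.hstack(out),"pics/fin.png")
E
```

```text
top red [array([609.9,  87.3,  14.3,  40. ,  11. ])]
top [50.  90.9 12.7] board [-64.8 -14.8]
top [49.7 89.5 12.6] board [  0. -13.]
side red [array([611.1,  83.5,  14.6,  45.9,  11. ])]
side [ 50.3 112.3  13. ] board [-64.   -8.8]
side [ 50.5 105.6  13.2] board [ 0.4 -8.9]
```

View pics/fin.png

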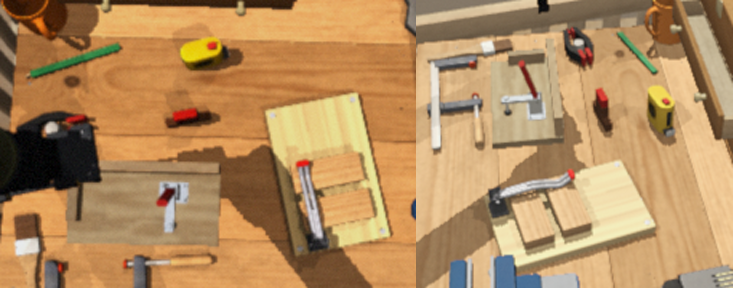

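```bash
python3 -c "
from bench import ctrl
print(ctrl.close_job())"
```

```text
the job is handed in; nothing more can be done
None
```

The job is handed in, at about 31 s of the 61 s allowed: the loose slat is square to the fixed one and under the sprung arm's toe, with an even gap of about 15 mm and ends about 2–3 mm from level. The spacer stands upright on the bench clear of the board, and I never touched the tape measure, spring clamp or battery pack.

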